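# Sort the bath load, then hold the ultrasonic bath's lid open

### The job

Sort the used instruments from the white paper for cleaning: lay the pliers and the probe lengthways in the bare kidney dish (the ultrasonic bath's load), the mouth mirror in the kidney dish with the gauze pad, because the bath would ruin its coating. Only then lift the bath's lid by its knob and hold it open at 60 degrees, never near upright, or the drops under it run down behind the bath. The lid falls shut by itself, so finish while still holding it there for a colleague to tip in the load; leave the other things where they stand.

Things in the scene. Friction and masses are not known exactly. Their poses are not given: they have to be found in the camera images.
- the_pliers_mid (a point): Middle of the loose orthodontic pliers (steel, 136 x 32 x 8 mm, 60 g), halfway along and halfway up (3.5 mm above its underside). x axis runs along the pliers, z up. Solid as a bar 130 mm long, 26 mm wide, 7 mm thick: take it across the middle. At the start it lies on the white paper sheet, roughly along world y.
- the_probe_mid (a point): Middle of the loose dental probe (thin steel explorer, 143 x 11 x 7 mm, 22 g), 3.5 mm above its underside. x axis points from the handle end (71 mm away at -x) to the working tip (72 mm away at +x), z up. The knurled handle, 7 mm high and 6 mm wide with its centre line 1 mm to the -y side, reaches from -71 to +33 mm in x and is what can be gripped; beyond it only the fine tip. At the start it lies on the white paper sheet, roughly along world y.
- the_mirror_mid (a point): Middle of the loose mouth mirror (steel handle with a round 22 mm mirror head, 154 x 22 x 14 mm, 22 g), 3.5 mm above its underside. x axis points from the handle end (77 mm away at -x) to the mirror head (77 mm away at +x), z up. The handle, 6 mm wide and 7 mm high, reaches from -77 to +27 mm in x and is what can be gripped. At the start it lies on the white paper sheet, roughly along world y.
- sheet: White paper sheet lying on the worktop, 230 (x) x 250 (y) x 2 mm, fixed, origin at the centre of its underside. The three used instruments lie on it (2 mm above the worktop) side by side in any order, 60 mm apart.
- load_dish: Bare steel kidney dish for the bath load (nothing in it at the start), 70 (x) x 169 (y) x 16 mm, fixed. Origin at the centre of its underside, y along its length. Floor 2 mm thick; inside it is 56 mm wide and 148 mm long between walls that rise to 14 mm above the worktop. Both dishes lie roughly along world x, side by side; either may be the left one.
- wash_dish: Steel kidney dish for hand washing, of the same size and axes as the bare one, told by the folded white gauze pad (34 x 77 x 10 mm, fixed) on the middle of its floor: the top of the pad is 12 mm above the worktop. Fixed.
- lid_knob (a point): Centre of the head of the white knob on the bath's lid. The head is round, 28 mm across, and its gripping band is 11 mm high about this point; the knob's top is 12 mm above this point and the lid's surface lies 22 mm or more below it, so it can be taken from above by fingertips reaching up to 20 mm below this point. With the lid shut it lies 150 mm above the worktop, on the bath's middle line towards its front (-x) side.
- lid_hinge (a point): Middle of the lid's hinge axis at the back of the ultrasonic bath (fixed white bath with a clear lid, 157 x 166 x 128 mm), 111 mm above the worktop. y axis lies along the hinge; x axis points to the back of the bath. The shut lid's knob is 116.5 mm in front of it (-x) and 39 mm above it; opening carries the knob up and back round this axis.
- bath_lid (a joint): Opening angle of the bath's lid, rad: 0 shut, growing as the front edge rises, 1.05 = 60 degrees, limit 1.83. The lid with knob weighs 105 g, its hinge has next to no friction and no stay: let go anywhere below 75 degrees, it falls shut.
- dropper: Bystander: small dark bottle with a screw cap, 29 x 29 x 58 mm, loose, origin under its centre.
- dappen: Bystander: small glass dappen dish, 33 x 33 x 24 mm, loose, origin under its centre.
- cement: Bystander: round white pot with a green cap, 47 x 48 x 40 mm, loose, origin under its centre.
- file_stand: Bystander: drilled steel block with small files standing in it, 51 x 56 x 75 mm, loose, origin under its centre.
- syringe_a: Bystander: syringe lying on the worktop, 129 x 22 x 14 mm, loose, origin under its centre.

How it is judged (in metres and radians):
On the way, in this order (a step that is already met when the one before it is completed fails the run):
1. the pliers and the probe lie in the bare dish and the mirror in the dish with the gauze pad, all let go, the lid still shut (x of the_pliers_mid in the frame of load_dish between -0.032 and 0.032 m and y of the_pliers_mid in the frame of load_dish between -0.035 and 0.035 m and height (world z) of each of the_pliers_mid, the_probe_mid, the_mirror_mid below 0.028 m and angle between the x axis of each of the_pliers_mid, the_probe_mid and the y axis of load_dish, either way round below 0.35 rad and x of the_probe_mid in the frame of load_dish between -0.032 and 0.032 m and y of the_probe_mid in the frame of load_dish between -0.035 and 0.035 m and x of the_mirror_mid in the frame of wash_dish between -0.032 and 0.032 m and y of the_mirror_mid in the frame of wash_dish between -0.035 and 0.035 m and angle between the x axis of the_mirror_mid and the y axis of wash_dish, either way round below 0.35 rad and contact force between the fingers and the_pliers below 0.05 N and contact force between the fingers and the_probe below 0.05 N and contact force between the fingers and the_mirror below 0.05 N and value of joint bath_lid below 0.1 rad), for 0.2 s.
2. the fingers lift the lid past 20 degrees (value of joint bath_lid above 0.35 rad and contact force between the fingers and bath_lid above 0.2 N), for 0.1 s.
At the end, for the whole second after the job is handed in: Pliers and probe in the bare dish, mirror in the gauze dish (middles within 32 mm across, 35 mm along, under 28 mm high, lengthways within 20 degrees); lid still at 60 +-7 degrees, carried by the fingers, no instrument touching it; no bystander moved 20 mm (x of the_pliers_mid in the frame of load_dish between -0.032 and 0.032 m and y of the_pliers_mid in the frame of load_dish between -0.035 and 0.035 m and height (world z) of each of the_pliers_mid, the_probe_mid, the_mirror_mid below 0.028 m and angle between the x axis of each of the_pliers_mid, the_probe_mid and the y axis of load_dish, either way round below 0.35 rad and x of the_probe_mid in the frame of load_dish between -0.032 and 0.032 m and y of the_probe_mid in the frame of load_dish between -0.035 and 0.035 m and x of the_mirror_mid in the frame of wash_dish between -0.032 and 0.032 m and y of the_mirror_mid in the frame of wash_dish between -0.035 and 0.035 m and angle between the x axis of the_mirror_mid and the y axis of wash_dish, either way round below 0.35 rad and value of joint bath_lid between 0.925 and 1.17 rad and velocity of joint bath_lid between -0.05 and 0.05 rad/s and contact force between the fingers and bath_lid above 0.2 N and contact force between bath_lid and the_pliers below 0.05 N and contact force between bath_lid and the_probe below 0.05 N and contact force between bath_lid and the_mirror below 0.05 N and distance of each of dropper, dappen, cement, file_stand, syringe_a from where it was at the start of the episode below 0.02 m); the arm keeps its last pose, push and grip.
It fails at once if the lid is swung past 75 degrees, so that its drops run down behind the bath (value of joint bath_lid above 1.31 rad).
It fails at once if the lid is opened before the instruments are sorted (value of joint bath_lid above 0.2 rad and not ((x of the_pliers_mid in the frame of load_dish between -0.032 and 0.032 m and y of the_pliers_mid in the frame of load_dish between -0.035 and 0.035 m and height (world z) of the_pliers_mid below 0.028 m and angle between the x axis of the_pliers_mid and the y axis of load_dish, either way round below 0.35 rad) and (x of the_probe_mid in the frame of load_dish between -0.032 and 0.032 m and y of the_probe_mid in the frame of load_dish between -0.035 and 0.035 m and height (world z) of the_probe_mid below 0.028 m and angle between the x axis of the_probe_mid and the y axis of load_dish, either way round below 0.35 rad) and (x of the_mirror_mid in the frame of wash_dish between -0.032 and 0.032 m and y of the_mirror_mid in the frame of wash_dish between -0.035 and 0.035 m and height (world z) of the_mirror_mid below 0.028 m and angle between the x axis of the_mirror_mid and the y axis of wash_dish, either way round below 0.35 rad))).
It fails at once if a bystander is knocked away (distance of any of dropper, dappen, cement, file_stand, syringe_a from where it was at the start of the episode above 0.03 m).
It also fails if it takes over 72 s, if anything falls off the work surface, if the arm or the gripper's body presses on something with over 40 N, if the wrist force passes 120 N, or if a joint passes its speed limit or range.

### The arm

A 6-joint arm with a two-finger parallel gripper is mounted at the origin on a cart in front of the work surface, level with it; the furniture and walls round the work are solid. World frame = base frame: x ahead of the robot, y to its left, z up, the work surface at z = 0. Lengths are in mm, angles in rad, forces in N, time in s.
With the tool pointing down it reaches from about 350 to 975 mm from the base axis. Payload 7.1 kg.
Tool frame: the origin (TCP) lies at the very end of the fingers, on their centre line; the grasp point (between the pads) lies 19 mm behind it; z points along the fingers, x is the direction in which the jaws open and shut, and the axes are right-handed (so a half turn about z gives the same grasp; the last joint's range is limited). The gripper opens to 88 mm and grips with 3 to 60 N. Pads are 20 mm wide; open, the fingers measure 115 mm over their backs; the gripper's body (75 mm by 178 mm) begins 61 mm behind the grasp point.
Start: joints at [-1.149, 0.423, 1.63, -0, 1.089, -0.019], TCP at [266.679, -565.232, 222.675] pointing down, gripper open.
Joint ranges: [-3, 3], [-0.9, 2.11], [0.09, 2.58], [-1.31, 4.45], [0.11, 2.69], [-2.54, 2.54]. Speed limits (rad/s): [2.39, 2.39, 3.01, 3.14, 3.14, 3.14].

### API

Orientations are given as a rotation vector (axis times angle).
In Python, from workcell import * gives the robot as it stands.
- The arm moves only by the tool arm_command, never from a script. Its argument "increments" is a list of rows, each a list of 2 entries, a list of its own where there are three numbers: the shift along the tool's x, y, z in cm, then the turn about the tool's z in degrees. In form: [[[dx, dy, dz], turn], ...]. A call has 1 to 20 rows; each row shifts and turns the pose as measured when the row begins, along the tool's axes as they then stand; what a row does not reach is not made up. A row lasts 1/10 s, in which the tool goes at most 50 mm and 8.59 degrees, less where a joint would pass 70% of its speed; a pose out of reach is approached as far as the arm can. A call is refused whole if a number of a shift passes 5 or a number of a turn 8.59, either way. A call with a gripper value outside its range is refused whole. "gripper" is the opening, from 0 (shut) to 1 (fully open), set as the call begins (left out, the last holds). The fingers move at their own pace and stop on an object; the grip force is fixed at half the most. Time passes only in rows, so rows that do not move let the fingers close. It gives the time, the measured TCP pose, the force and the opening at its end, in the units of the state.
- get_obs(): the state, without advancing time (a new reading comes with each control period).
- get_image(name): name is "side" or "top"; returns the picture (400x640x3 uint8, red, green, blue); there is no depth.
- camera_params(name): a dict with "K" (3x3 intrinsics, pixels), "k1" (the pictures are not rectified: a ray, as slopes to the right and down, at radius r is drawn at 1 + k1 r^2 times it, then the intrinsics apply), "rvec" (rotation vector, rad) and "tvec" (3), from world to camera coordinates, as OpenCV has them. Camera axes: x right, y down, z forward; pixel columns grow to the right and rows downward; lengths in mm; the calibration is good to about 2 mm. A picture is of the moment at which its call begins. camera_params takes no time and is no camera call.
- close_job(): hands the job in, once; it reports no verdict.
The state is a dict: "t": time; "qpos": joint angles; "qvel": joint speeds; "joint_torque": joint torques, N m; "ee_pos": TCP position; "orientation": TCP orientation; "ft_force": force on the tool from outside, world axes, zero at the start; "moment": the same for the moment, N m; "width": finger opening in mm.
Only numpy, scipy, OpenCV 4.12 (cv2) and the standard library are available. Lean on these libraries where they do the work, as an engineer would, in place of code of your own. Each camera call takes 0.05 s, during which the arm holds its last target.

## Working session

There is one attempt and no reset: what is moved stays moved. The work goes in short steps, Python scripts to look and compute and a tool call to move; the robot and the scene stay as the last step left them, time stands still between calls to the robot, and variables do not carry over. Pictures are saved under pics/ and viewed, and the job is handed in when it is done.

Besides the shell and the picture viewer there is one more tool, called after "Call:" as name(argument=value, ...) on one line, values as JSON. arm_command: Moves the arm, as the interface text tells. Its arguments: {"type":"object","properties":{"increments":{"type":"array","items":{"type":"array"}},"gripper":{"type":"number"}},"required":["increments"]}

```bash
ls; mkdir -p pics; python3 - <<'E'
from workcell import *
import cv2
print(get_obs())
for n in("side","top"):
    p=camera_params(n);print(n,p)
    cv2.imwrite(f"pics/{n}0.png",get_image(n)[:,:,::-1])
E
```

```text
pics
{'t': 0.0, 'qpos': array([-1.14903261e+00,  4.23854784e-01,  1.63067295e+00, -3.84358379e-05,
        1.08862798e+00, -1.89841338e-02]), 'qvel': array([-1.59767870e-06,  7.64096448e-04, -1.19960257e-03, -1.34778206e-03,
        9.63541623e-04, -1.42177062e-03]), 'joint_torque': array([ 2.45577894e-04, -5.44630086e+01, -2.73660940e+01,  6.44019339e-02,
        2.28225742e-02, -1.12411969e-04]), 'ee_pos': array([ 266.42861215, -564.74933843,  221.89970535]), 'orientation': array([-2.65262311e+00,  1.68165242e+00,  2.07723892e-03]), 'ft_force': array([-0.08374122,  1.15514542, -0.56940401]), 'moment': array([ 0.00114398,  0.00950882, -0.01435683]), 'width': 87.77411238118148}
side {'K': array([[414.0727104 ,   0.        , 315.19883843],
       [  0.        , 414.0727104 , 201.45468125],
       [  0.        ,   0.        ,   1.        ]]), 'k1': -0.00926292291291701, 'rvec': array([ 0.28032234, -2.6182455 ,  1.5499286 ]), 'tvec': array([550.34914802, 167.39452123, 952.43441309])}
top {'K': array([[391.84825406,   0.        , 320.99215789],
       [  0.        , 391.84825406, 198.1360614 ],
       [  0.        ,   0.        ,   1.        ]]), 'k1': 0.005425739781903358, 'rvec': array([ 2.13408584, -2.09040744,  0.20725577]), 'tvec': array([   4.60630684,  551.98795791, 1100.36332265])}
```

View pics/side0.png

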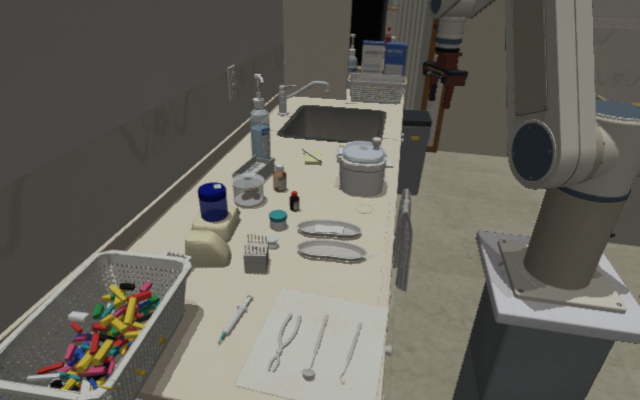

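View pics/top0.png

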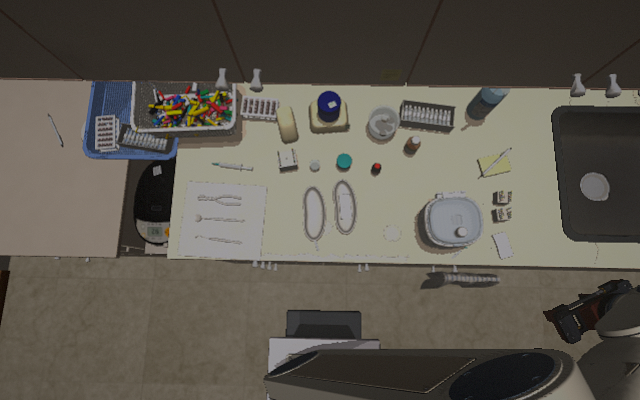

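The side view shows pliers at about (284,342), mirror (316,346) and probe (351,351), with dishes near (330,230) and (332,250). In the top view the instruments are at (219,200), (219,219), (218,239), dishes at (314,213) and (345,207), and the bath at (452,220). I'll enlarge these.

```bash
cat > h.py <<'E'
import numpy as np, cv2
from workcell import *
def cam(n):
    p=camera_params(n); R,_=cv2.Rodrigues(np.array(p["rvec"])); return p["K"],np.array([p["k1"],0,0,0,0.]),R,np.array(p["tvec"]),p["rvec"]
def proj(n,P):
    K,d,R,t,rv=cam(n); return cv2.projectPoints(np.float64(P).reshape(-1,1,3),rv,t,K,d)[0].reshape(-1,2)
def ray(n,px):
    K,d,R,t,rv=cam(n)
    u=cv2.undistortPoints(np.float64(px).reshape(-1,1,2),K,d).reshape(-1,2)
    return -R.T@t, (R.T@np.c_[u,np.ones(len(u))].T).T
def onz(n,px,z):
    c,d=ray(n,px); return c+d*((z-c[2])/d[:,2])[:,None]
def tri(pt,ps):
    out=[]
    for a,b in zip(np.atleast_2d(pt),np.atleast_2d(ps)):
        A=[];B=[]
        for n,p in(("top",a),("side",b)):
            c,d=ray(n,[p]);d=d[0]/np.linalg.norm(d[0]);M=np.eye(3)-np.outer(d,d);A.append(M);B.append(M@c)
        X,r,_,_=np.linalg.lstsq(np.vstack(A),np.hstack(B),rcond=None); out.append(np.r_[X,np.sqrt(r[0]) if len(r) else 0])
    return np.array(out)
def crop(img,x,y,w,h,s,fn):
    c=cv2.resize(img[y:y+h,x:x+w],None,fx=s,fy=s,interpolation=cv2.INTER_CUBIC)
    for i in range(0,w,10): cv2.putText(c,str(x+i),(i*s,8),0,.3,(0,0,255),1); cv2.line(c,(i*s,10),(i*s,14),(0,0,255),1)
    for i in range(10,h,10): cv2.putText(c,str(y+i),(0,i*s+3),0,.3,(0,0,255),1); cv2.line(c,(20,i*s),(24,i*s),(0,0,255),1)
    cv2.imwrite(fn,c)
E
python3 - <<'E'
from h import *
T=cv2.imread("pics/top0.png");S=cv2.imread("pics/side0.png")
crop(T,175,175,100,90,8,"pics/t_sheet.png")
crop(T,295,170,70,75,8,"pics/t_dish.png")
crop(T,410,180,85,75,8,"pics/t_bath.png")
crop(S,240,285,150,110,5,"pics/s_sheet.png")
crop(S,260,180,115,90,6,"pics/s_dish.png")
crop(S,325,130,80,70,8,"pics/s_bath.png")
for n in("top","side"): print(n,ray(n,[[320,200]])[0])
E
```

```text
top [ 320.02548794    6.38058462 1188.71962245]
side [399.37024595 850.71905329 595.66510786]
```

View pics/t_sheet.png

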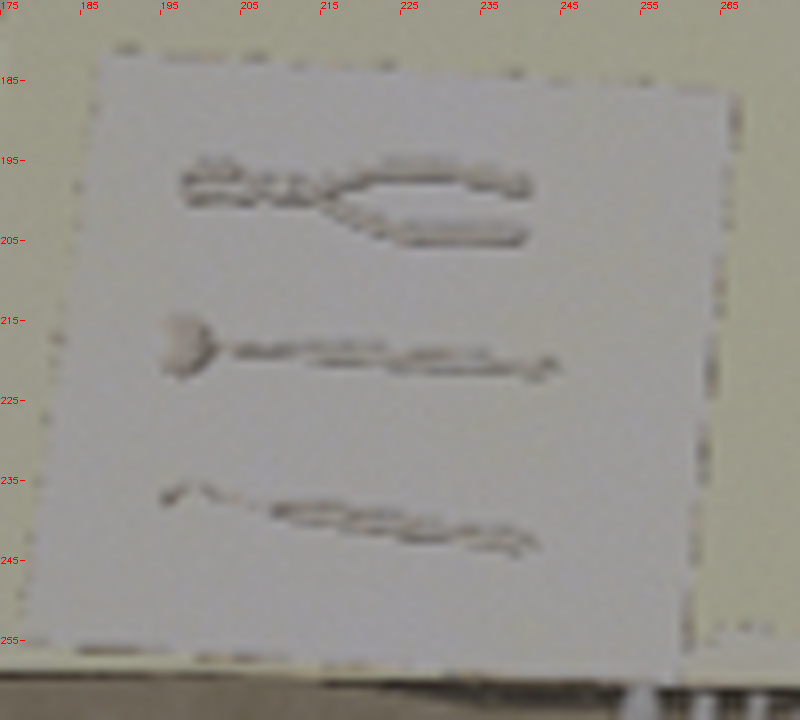

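View pics/t_dish.png

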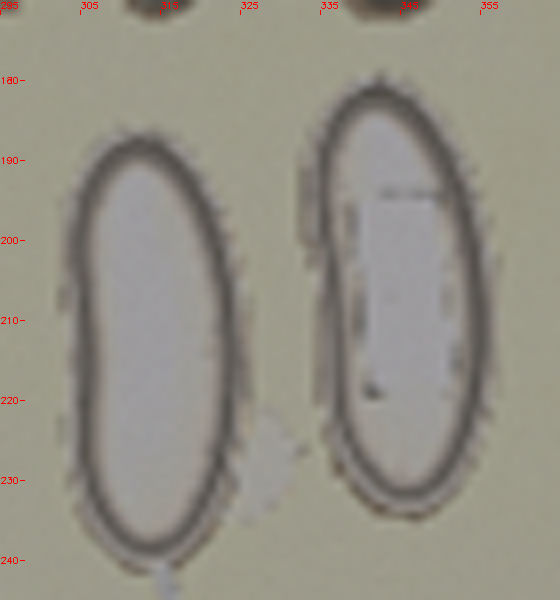

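View pics/t_bath.png

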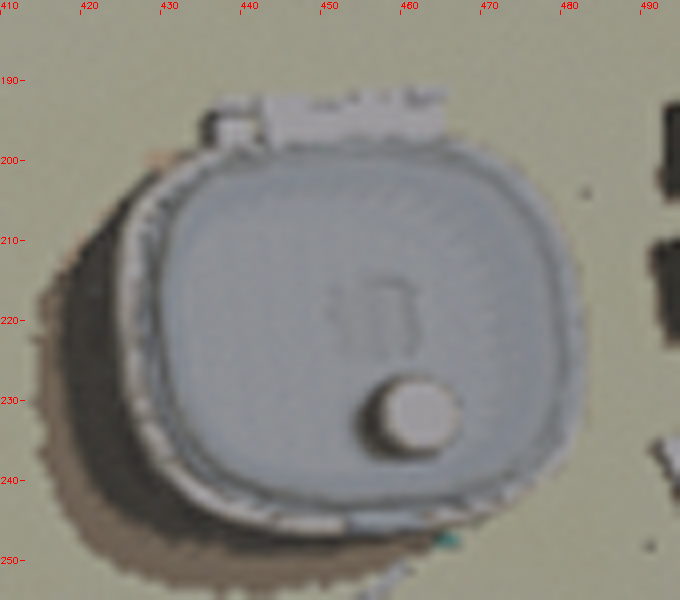

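View pics/s_sheet.png

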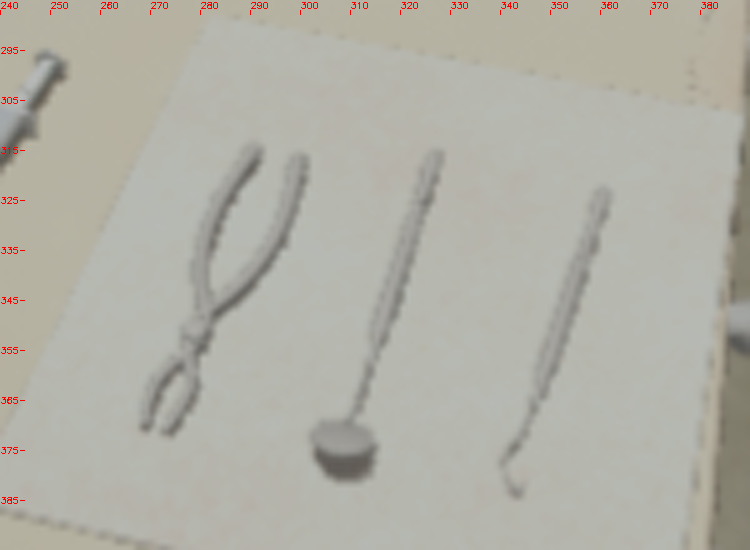

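View pics/s_dish.png

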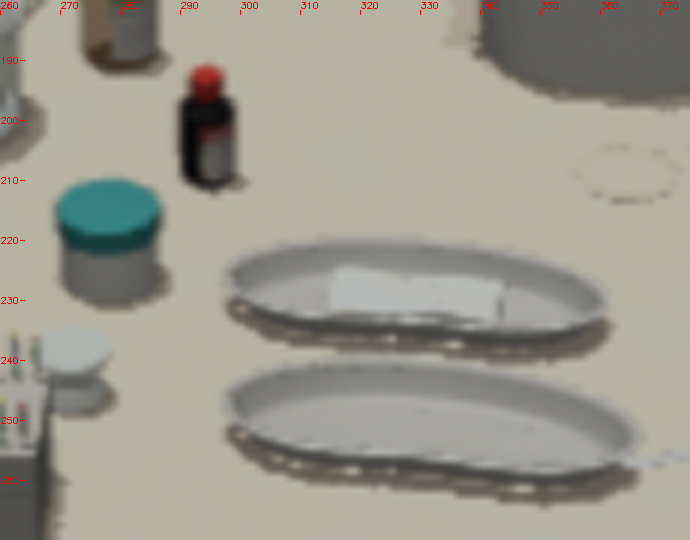

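View pics/s_bath.png

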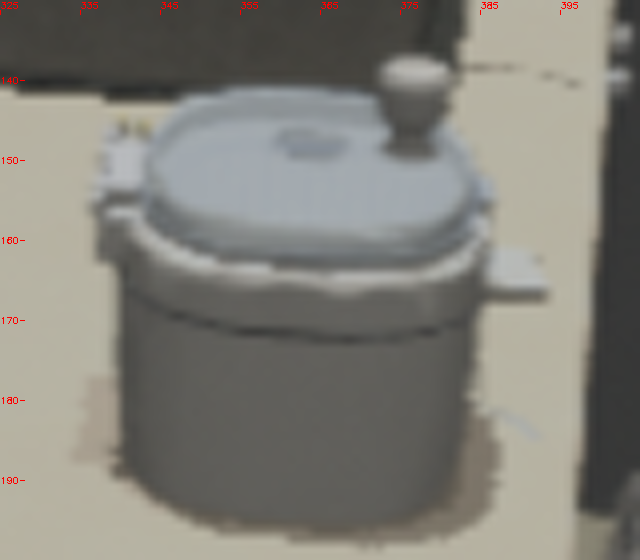

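```bash
python3 - <<'E'
from h import *
np.set_printoptions(precision=1,suppress=True)
T=[[241,201.7],[198,198.5],[244.5,221],[206,219],[241.5,243.3],[195.5,237.5],[462.5,231.7]]
S=[[295.2,315.3],[270.7,371.5],[327,316],[315,355.5],[360,324],[343,384],[376.5,140.5]]
for n,x in zip("plierH plierTip mirH mirNeck prH prTip knob".split(),tri(T,S)): print(n,x)
print("z=6 top",onz("top",T[:6],6)); print("z=6 side",onz("side",S[:6],6))
print("knob top z162",onz("top",[T[6]],162), "side z150",onz("side",[[376.5,142]],150))
print("load dish ends/sides top z16",onz("top",[[312,187.3],[313.7,239.5],[304.5,213],[324,213]],16))
print("load ends side z16",onz("side",[[297,246],[365,253.5]],16))
print("wash dish ends top",onz("top",[[342,180.3],[345.8,232.8],[335.3,207],[355,207]],16))
print("wash side",onz("side",[[297,225],[359.5,229]],16))
print("tri ends",tri([[312,187.3],[313.7,239.5],[342,180.3],[345.8,232.8]],[[297,246],[365,253.5],[297,225],[359.5,229]]))
print("hinge top",onz("top",[[436,196],[465,194]],111),onz("side",[[340,150]],111))
print("bystanders",onz("side",[[278,213],[294,190],[340,138]],40))
E
```

```text
plierH [547.3 262.7   4.6   1.6]
plierTip [556.  397.2   1.5   2.6]
mirH [486.9 248.6   2.6   0.4]
mirNeck [488.3 362.   18.4   0.2]
prH [419.9 253.9   0.8   1.6]
prTip [433.7 394.6   1.    0.5]
knob [ 448.3 -361.3  152.2    0.9]
z=6 top [[545.8 262.3   6. ]
 [553.2 395.5   6. ]
 [486.2 247.9   6. ]
 [489.9 365.7   6. ]
 [418.3 252.9   6. ]
 [433.  392.9   6. ]]
z=6 side [[548.1 263.9   6. ]
 [556.7 400.5   6. ]
 [486.7 252.    6. ]
 [490.4 351.4   6. ]
 [420.8 259.    6. ]
 [433.8 398.3   6. ]]
knob top z162 [[ 447.8 -357.8  162. ]] side z150 [[ 447.  -354.1  150. ]]
load dish ends/sides top z16 [[593.4  44.7  16. ]
 [433.3  35.5  16. ]
 [512.9  65.4  16. ]
 [514.1   6.3  16. ]]
load ends side z16 [[597.5  47.5  16. ]
 [433.2  40.8  16. ]]
wash dish ends top [[617.4 -47.2  16. ]
 [455.3 -60.3  16. ]
 [533.3 -27.7  16. ]
 [534.5 -87.6  16. ]]
wash side [[620.2 -45.3  16. ]
 [457.7 -63.8  16. ]]
tri ends [[596.   44.9  13.8   3. ]
 [433.5  35.6  12.3   0.1]
 [619.2 -47.2  14.5   2.1]
 [456.3 -60.2  18.1   1.7]]
hinge top [[ 553.2 -306.9  111. ]
 [ 560.5 -388.4  111. ]] [[ 558.  -359.1  111. ]]
bystanders [[ 674.   -54.4   40. ]
 [ 665.3 -192.6   40. ]
 [ 599.8 -659.5   40. ]]
```

The pliers, mirror and probe are about 61 mm apart at x≈550, 488 and 426, with middles at y≈325–330. The load dish centre is about (514,38), the wash dish about (537,-56) and the knob about (447,-358,150). Next I need a helper that turns world targets into tool rows.

```bash
cat >> h.py <<'E'
from scipy.spatial.transform import Rotation as Ro
def plan(targets):
    """targets: list of (x,y,z,yaw_deg,nrows). prints rows"""
    o=get_obs(); R=Ro.from_rotvec(o["orientation"]).as_matrix(); p=np.array(o["ee_pos"])
    yaw=np.degrees(np.arctan2(R[1,0],R[0,0]))
    print("t %.2f pos %s yaw %.1f tilt %.2f w %.1f F %s q %s"%(o["t"],np.round(p,1),yaw,np.degrees(np.arccos(-R[2,2])),o["width"],np.round(o["ft_force"],1),np.round(o["qpos"],2)))
    for x,y,z,w,n in targets:
        out=[];p0=p.copy();y0=yaw
        for i in range(n):
            tp=p0+(np.array([x,y,z])-p0)*(i+1)/n; tw=y0+(w-y0)*(i+1)/n
            Rm=R  # tool axes now
            d=np.round(Rm.T@(tp-p)/10,1); a=round(-(tw-yaw),1)
            out.append([d.tolist(),a]); p=p+R@d*10; R=R@Ro.from_euler('z',a,degrees=True).as_matrix(); yaw-=a
        print(str(out).replace(" ",""))
def st(): plan([])
E
python3 - <<'E'
from h import *
plan([(400,-150,230,-35,14),(550.5,330,150,-3.6,14)])
E
```

```text
t 0.10 pos [ 266.5 -564.8  222. ] yaw -64.7 tilt 0.08 w 87.7 F [ 0.  -0.4 -0.5] q [-1.15  0.42  1.63  0.    1.09 -0.02]
[[[-2.3,-2.1,-0.1],np.float64(-2.1)],[[-2.2,-2.2,-0.0],np.float64(-2.1)],[[-2.1,-2.3,-0.1],np.float64(-2.2)],[[-2.0,-2.4,-0.0],np.float64(-2.1)],[[-1.9,-2.4,-0.1],np.float64(-2.1)],[[-1.9,-2.5,-0.0],np.float64(-2.1)],[[-1.7,-2.6,-0.1],np.float64(-2.2)],[[-1.7,-2.6,-0.0],np.float64(-2.1)],[[-1.5,-2.7,-0.1],np.float64(-2.1)],[[-1.5,-2.8,-0.0],np.float64(-2.1)],[[-1.3,-2.8,-0.1],np.float64(-2.2)],[[-1.3,-2.9,-0.0],np.float64(-2.1)],[[-1.1,-2.9,-0.1],np.float64(-2.1)],[[-1.0,-2.9,-0.1],np.float64(-2.1)]]
[[[-1.1,-3.4,0.6],np.float64(-2.2)],[[-0.9,-3.5,0.6],np.float64(-2.3)],[[-0.9,-3.5,0.5],np.float64(-2.2)],[[-0.6,-3.5,0.6],np.float64(-2.3)],[[-0.6,-3.6,0.6],np.float64(-2.2)],[[-0.4,-3.5,0.6],np.float64(-2.3)],[[-0.3,-3.6,0.5],np.float64(-2.2)],[[-0.1,-3.6,0.6],np.float64(-2.3)],[[0.0,-3.6,0.6],np.float64(-2.2)],[[0.2,-3.6,0.6],np.float64(-2.3)],[[0.3,-3.6,0.6],np.float64(-2.2)],[[0.4,-3.5,0.5],np.float64(-2.3)],[[0.6,-3.6,0.6],np.float64(-2.2)],[[0.7,-3.5,0.6],np.float64(-2.2)]]
```

Call:
arm_command(increments=[[[-2.2,-2.2,0],-2.1],[[-2.2,-2.2,0],-2.1],[[-2.1,-2.3,0],-2.1],[[-2,-2.4,0],-2.1],[[-1.9,-2.4,0],-2.1],[[-1.9,-2.5,0],-2.1],[[-1.7,-2.6,0],-2.1],[[-1.7,-2.6,0],-2.1],[[-1.5,-2.7,0],-2.1],[[-1.5,-2.8,0],-2.1],[[-1.3,-2.8,0],-2.1],[[-1.3,-2.9,0],-2.1],[[-1.1,-2.9,0],-2.1],[[-1,-2.9,0],-2.1]], gripper=0.65)

```text
t: 1.5
ee_pos: [400.2, -135.4, 218.9]
orientation: [-2.996, 0.932, 0.009]
ft_force: [0.2, -2.0, -0.5]
width: 56.5
```

```bash
sed -i 's/a=round(-(tw-yaw),1)/a=float(round(-(tw-yaw),1))/' h.py; python3 - <<'E'
from h import *
plan([(550.5,330,130,-3.6,18),(550.5,330,60,-3.6,3)])
E
```

```text
t 1.50 pos [ 400.2 -135.4  218.9] yaw -34.6 tilt 0.41 w 56.5 F [ 0.2 -2.  -0.5] q [-0.36  0.13  2.06  0.    0.96  0.24]
[[[-0.8,-2.6,0.5],-1.7],[[-0.7,-2.6,0.5],-1.7],[[-0.6,-2.7,0.5],-1.8],[[-0.5,-2.6,0.5],-1.7],[[-0.5,-2.7,0.5],-1.7],[[-0.4,-2.7,0.5],-1.7],[[-0.3,-2.7,0.5],-1.7],[[-0.2,-2.7,0.5],-1.8],[[-0.1,-2.7,0.5],-1.7],[[-0.1,-2.7,0.5],-1.7],[[0.1,-2.7,0.5],-1.7],[[0.1,-2.8,0.5],-1.7],[[0.2,-2.7,0.6],-1.8],[[0.2,-2.7,0.5],-1.7],[[0.4,-2.7,0.5],-1.7],[[0.4,-2.6,0.5],-1.7],[[0.5,-2.7,0.5],-1.7],[[0.6,-2.7,0.5],-1.8]]
[[[0.0,0.0,2.3],0.0],[[0.0,0.1,2.3],0.0],[[0.1,-0.0,2.4],0.0]]
```

Tracking is good. I'll move on to above the pliers.

Call:
arm_command(increments=[[[-0.8,-2.6,0.5],-1.7],[[-0.7,-2.6,0.5],-1.7],[[-0.6,-2.7,0.5],-1.7],[[-0.5,-2.6,0.5],-1.7],[[-0.5,-2.7,0.5],-1.7],[[-0.4,-2.7,0.5],-1.7],[[-0.3,-2.7,0.5],-1.7],[[-0.2,-2.7,0.5],-1.7],[[-0.1,-2.7,0.5],-1.7],[[-0.1,-2.7,0.5],-1.7],[[0.1,-2.7,0.5],-1.7],[[0.1,-2.8,0.5],-1.7],[[0.2,-2.7,0.6],-1.7],[[0.2,-2.7,0.5],-1.7],[[0.4,-2.7,0.5],-1.7],[[0.4,-2.6,0.5],-1.7],[[0.5,-2.7,0.5],-1.7],[[0.6,-2.5,0.5],-1.7],[[0,0,0],0],[[0,0,0],0]])

```text
t: 3.5
ee_pos: [545.3, 352.8, 119.9]
orientation: [-3.14, 0.063, 0.02]
ft_force: [-0.1, 0.4, -0.0]
width: 56.9
```

```bash
python3 - <<'E'
from h import *
plan([(550.5,330,30,-3.6,3)])
E
```

```text
t 3.50 pos [545.3 352.8 119.9] yaw -2.3 tilt 0.73 w 56.9 F [-0.1  0.4 -0. ] q [0.55 0.58 1.63 0.01 0.94 0.59]
[[[0.2,0.8,3.0],0.4],[[0.3,0.7,3.0],0.5],[[0.2,0.8,3.0],0.4]]
```

Call:
arm_command(increments=[[[0.2,0.8,2.5],0.4],[[0.3,0.7,2.5],0.5],[[0.2,0.8,2.5],0.4],[[0,0,0],0]])

```text
t: 3.9
ee_pos: [549.7, 325.6, 44.4]
orientation: [-3.139, 0.105, 0.019]
ft_force: [0.1, 0.2, 0.2]
width: 56.9
```

```bash
python3 - <<'E'
from h import *
plan([(550.5,330,4,-3.6,3)])
S=get_image("side")[:,:,::-1]; crop(S,240,240,130,140,5,"pics/s1.png")
print(proj("side",[[550.5,330,5.5],[550.5,330,45]]))
E
```

```text
t 3.90 pos [549.7 325.6  44.4] yaw -3.8 tilt 0.70 w 56.9 F [0.1 0.2 0.2] q [0.51 0.68 1.68 0.01 0.8  0.57]
[[[0.0,-0.1,1.3],-0.1],[[0.1,-0.2,1.4],-0.1],[[0.0,-0.1,1.3],-0.0]]
[[285.20940505 340.72477575]
 [284.85376499 324.97993974]]
```

View pics/s1.png

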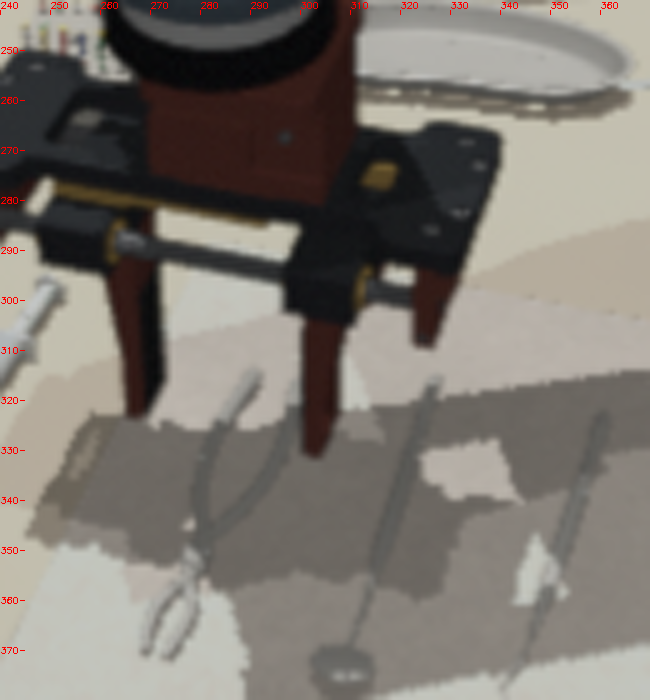

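The fingertips, at (265,322) and (303,330), straddle the pliers. I'll descend and grip.

Call:
arm_command(increments=[[[0,-0.1,1.3],0],[[0.1,-0.2,1.3],0],[[0,0,1],0],[[0,0,0.4],0],[[0,0,0],0]])

```text
t: 4.45
ee_pos: [553.9, 331.5, 7.1]
orientation: [-3.134, 0.105, 0.008]
ft_force: [0.3, 0.3, 0.3]
width: 56.7
```

Call:
arm_command(increments=[[[0,0,0],0],[[0,0,0],0],[[0,0,0],0],[[0,0,0],0],[[0,0,0],0],[[0,0,0],0]], gripper=0)

```text
t: 5.05
ee_pos: [554.4, 332.2, 8.3]
orientation: [-3.133, 0.104, 0.005]
ft_force: [0.8, 1.0, -0.7]
width: 24.4
```

```bash
python3 - <<'E'
from h import *
plan([(551,330,75,-3.6,5),(515,45,70,-86.7,14)])
E
```

```text
t 5.05 pos [554.4 332.2   8.3] yaw -3.8 tilt 0.42 w 24.4 F [ 0.8  1.  -0.7] q [0.52 0.74 1.67 0.01 0.73 0.58]
[[[-0.1,0.0,-1.3],-0.0],[[-0.0,0.1,-1.4],-0.1],[[-0.1,0.0,-1.3],-0.0],[[-0.1,0.1,-1.3],-0.1],[[-0.1,0.0,-1.4],-0.0]]
[[[-0.1,2.0,0.0],5.9],[[0.1,2.1,0.1],6.0],[[0.3,2.0,-0.0],5.9],[[0.5,2.0,0.0],5.9],[[0.7,2.0,0.0],6.0],[[0.9,1.8,0.1],5.9],[[1.1,1.7,-0.0],5.9],[[1.2,1.7,0.0],6.0],[[1.5,1.4,0.0],5.9],[[1.5,1.4,0.1],6.0],[[1.7,1.1,-0.0],5.9],[[1.8,1.0,0.0],5.9],[[1.9,0.7,0.0],6.0],[[2.0,0.6,0.1],5.9]]
```

Tool z is 8.3 mm, so the pads barely overlap the pliers. I'll re-grip lower.

Call:
arm_command(increments=[[[0,0,0],0],[[0,0,0],0],[[0,0,0.3],0],[[0,0,0.2],0],[[0,0,0.1],0]], gripper=0.42)

```text
t: 5.55
ee_pos: [554.7, 332.3, 2.4]
orientation: [-3.133, 0.104, 0.004]
ft_force: [-4.1, -1.9, 12.8]
width: 36.7
```

Call:
arm_command(increments=[[[0,0,0],0],[[0,0,0.1],0],[[0,0,0],0],[[0,0,0],0],[[0,0,0],0]], gripper=0)

```text
t: 6.05
ee_pos: [556.3, 332.9, 2.4]
orientation: [-3.132, 0.104, 0.0]
ft_force: [-0.1, -0.8, 1.7]
width: 25.4
```

```bash
python3 - <<'E'
from h import *
plan([(551,330,75,-3.6,5),(515,45,70,-86.7,14)])
S=get_image("side")[:,:,::-1]; crop(S,240,240,130,140,5,"pics/s2.png")
E
```

```text
t 6.05 pos [556.3 332.9   2.4] yaw -3.8 tilt 0.47 w 25.4 F [-0.1 -0.8  1.7] q [0.52 0.75 1.67 0.01 0.72 0.58]
[[[-0.1,0.1,-1.5],-0.0],[[-0.1,0.0,-1.4],-0.1],[[-0.1,0.1,-1.5],-0.0],[[-0.1,0.0,-1.4],-0.1],[[-0.1,0.1,-1.5],-0.0]]
[[[-0.1,2.0,0.0],5.9],[[0.1,2.1,0.0],6.0],[[0.3,2.0,0.1],5.9],[[0.5,2.0,-0.0],5.9],[[0.7,1.9,0.0],6.0],[[0.9,1.9,0.0],5.9],[[1.1,1.7,0.1],5.9],[[1.2,1.7,-0.0],6.0],[[1.4,1.4,-0.0],5.9],[[1.6,1.4,0.0],6.0],[[1.7,1.1,0.0],5.9],[[1.8,1.0,0.1],5.9],[[1.9,0.8,-0.0],6.0],[[2.0,0.5,0.0],5.9]]
```

View pics/s2.png

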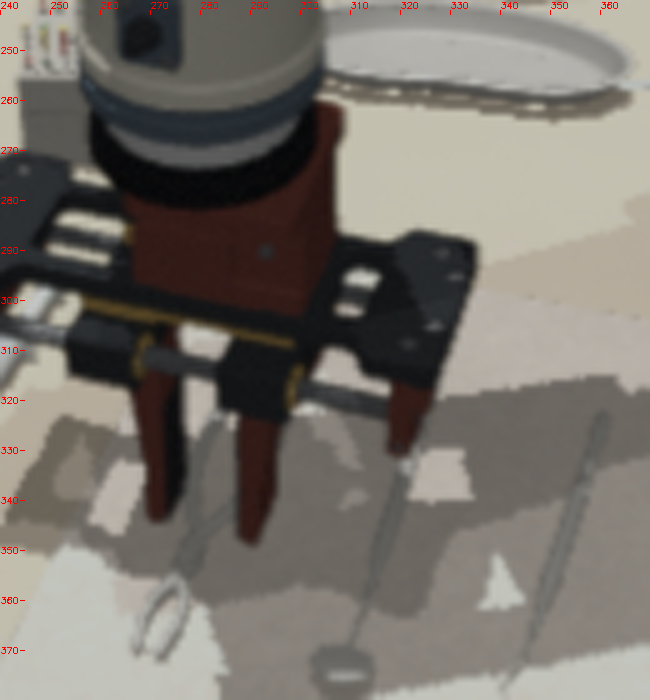

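Gripped, width 25.4 mm at tip height 2.4 mm. I'll lift.

Call:
arm_command(increments=[[[-0.1,0,-1.5],0],[[-0.1,0,-1.5],0],[[-0.1,0,-1.5],0],[[-0.1,0,-1.5],0],[[0,0,-1.5],0],[[0,0,0],0]])

```text
t: 6.7
ee_pos: [551.9, 332.8, 85.1]
orientation: [-3.131, 0.104, -0.001]
ft_force: [0.6, -0.5, 0.3]
width: 26.0
```

```bash
python3 - <<'E'
from h import *
plan([(515,45,70,-86.7,16)])
S=get_image("side")[:,:,::-1]; crop(S,240,220,130,150,5,"pics/s3.png")
E
```

```text
t 6.70 pos [551.9 332.8  85.1] yaw -3.8 tilt 0.50 w 26.0 F [ 0.6 -0.5  0.3] q [0.52 0.62 1.67 0.01 0.85 0.58]
[[[-0.1,1.8,0.1],5.2],[[0.0,1.8,0.1],5.2],[[0.3,1.8,0.0],5.1],[[0.3,1.8,0.1],5.2],[[0.6,1.7,0.1],5.2],[[0.7,1.7,0.1],5.2],[[0.8,1.6,0.1],5.2],[[1.0,1.5,0.0],5.1],[[1.1,1.5,0.1],5.2],[[1.2,1.3,0.1],5.2],[[1.4,1.2,0.1],5.2],[[1.5,1.1,0.0],5.2],[[1.5,0.9,0.1],5.2],[[1.6,0.8,0.1],5.1],[[1.7,0.7,0.1],5.2],[[1.8,0.5,0.1],5.2]]
```

View pics/s3.png

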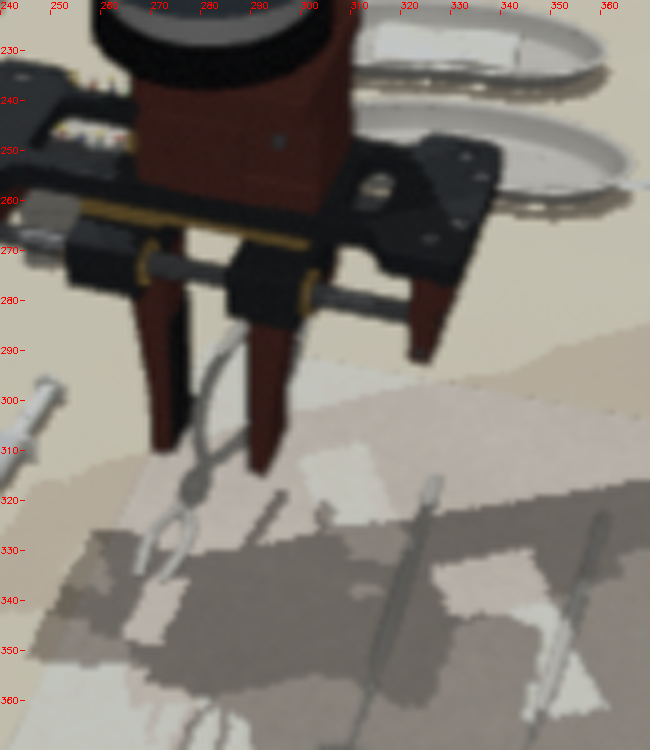

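Pliers are lifted, jaws at (272,333) in the side view. I'll carry them to the bare dish.

Call:
arm_command(increments=[[[-0.1,1.8,0],5.2],[[0,1.8,0],5.2],[[0.3,1.8,0],5.2],[[0.3,1.8,0],5.2],[[0.6,1.7,0],5.2],[[0.7,1.7,0],5.2],[[0.8,1.6,0],5.2],[[1,1.5,0],5.2],[[1.1,1.5,0],5.2],[[1.2,1.3,0],5.2],[[1.4,1.2,0],5.2],[[1.5,1.1,0],5.2],[[1.5,0.9,0],5.2],[[1.5,0.7,0],5.2],[[1.2,0.5,0],5.2],[[0.8,0.3,0],4],[[0,0,0],0],[[0,0,0],0]])

```text
t: 8.55
ee_pos: [500.4, 50.4, 74.3]
orientation: [2.234, -2.2, -0.022]
ft_force: [-0.3, 0.6, -1.0]
width: 25.5
```

```bash
python3 - <<'E'
from h import *
plan([(517,47,35,-86.7,5)])
S=get_image("side")[:,:,::-1]; crop(S,240,180,150,110,5,"pics/s4.png")
E
```

```text
t 8.55 pos [500.4  50.4  74.3] yaw -89.1 tilt 0.86 w 25.5 F [-0.3  0.6 -1. ] q [0.07 0.49 1.98 0.01 0.69 1.62]
[[[0.1,-0.3,0.8],-0.5],[[0.1,-0.4,0.8],-0.5],[[0.0,-0.3,0.7],-0.4],[[0.1,-0.4,0.8],-0.5],[[0.1,-0.3,0.8],-0.5]]
```

View pics/s4.png

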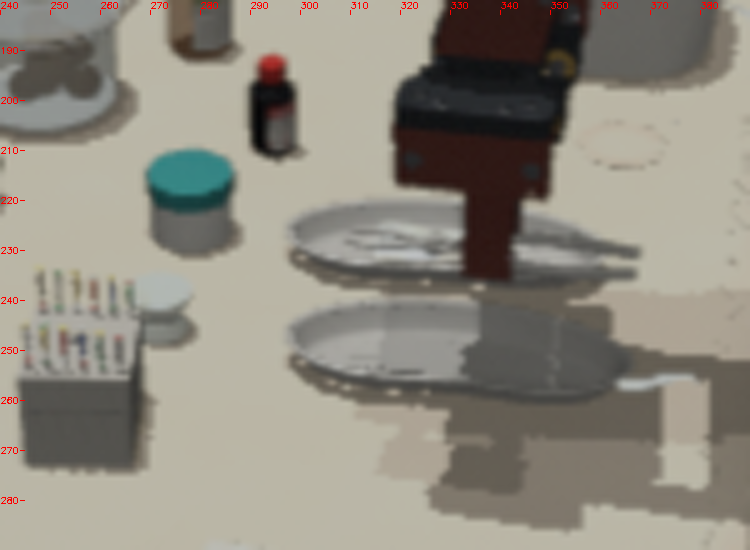

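The pliers hang over the dish, jaws near (308,227) and handles (366,232). I'll shift forward and down.

Call:
arm_command(increments=[[[0.1,-0.4,0.8],-0.5],[[0.1,-0.4,0.8],-0.5],[[0,-0.3,0.8],-0.5],[[0.1,-0.3,0.7],-0.5],[[0,-0.2,0.6],-0.3],[[0,0,0],0]])

```text
t: 9.2
ee_pos: [517.6, 49.7, 32.7]
orientation: [2.288, -2.144, -0.023]
ft_force: [-0.5, -0.2, -1.4]
width: 25.5
```

```bash
python3 - <<'E'
from h import *
plan([(517,47,18,-86.7,3)])
S=get_image("side")[:,:,::-1]; crop(S,280,200,100,80,7,"pics/s5.png")
print(proj("side",[[514,38,16],[594,43,16],[434,33,16],[451,44,36],[581,50,36]]))
E
```

```text
t 9.20 pos [517.6  49.7  32.7] yaw -86.3 tilt 0.90 w 25.5 F [-0.5 -0.2 -1.4] q [0.07 0.58 1.95 0.01 0.63 1.57]
[[[0.1,0.0,0.5],0.1],[[0.1,0.0,0.5],0.2],[[0.1,0.1,0.5],0.1]]
[[331.62229196 248.33999532]
 [298.83579242 245.15736013]
 [365.00050895 251.57461077]
 [357.97237857 246.33964388]
 [303.44482122 240.60740913]]
```

View pics/s5.png

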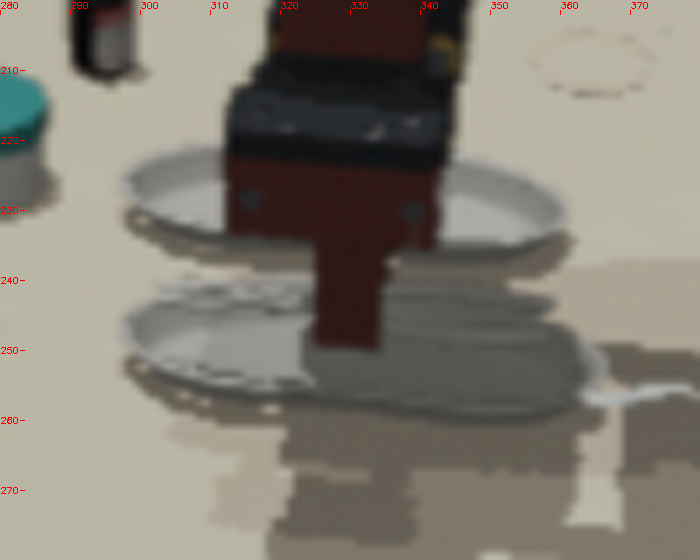

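The pliers, (302,240) to (358,243), match the prediction. I'll lower and release.

Call:
arm_command(increments=[[[0.1,0,0.6],0],[[0.1,0,0.5],0],[[0,0,0.4],0],[[0,0,0],0]])

```text
t: 9.65
ee_pos: [517.5, 47.5, 17.2]
orientation: [2.288, -2.145, -0.022]
ft_force: [-0.0, 0.3, -0.2]
width: 25.7
```

Call:
arm_command(increments=[[[0,0,0],0],[[0,0,0],0],[[0,0,0],0],[[0,0,-0.5],0],[[0,0,-1.5],0],[[0,0,-2.5],0],[[0,0,-2.5],0]], gripper=0.5)

```text
t: 10.35
ee_pos: [516.4, 47.1, 87.8]
orientation: [2.285, -2.142, -0.028]
ft_force: [0.8, -1.2, -0.7]
width: 43.9
```

```bash
python3 - <<'E'
from h import *
plan([(489,328,110,-1.8,16)])
S=get_image("side")[:,:,::-1]; crop(S,280,200,100,80,7,"pics/s6.png")
E
```

```text
t 10.35 pos [516.4  47.1  87.8] yaw -86.3 tilt 1.16 w 43.9 F [ 0.8 -1.2 -0.7] q [0.06 0.48 1.94 0.01 0.74 1.56]
[[[-1.8,0.1,-0.1],-5.3],[[-1.7,-0.1,-0.2],-5.3],[[-1.8,-0.3,-0.1],-5.2],[[-1.7,-0.4,-0.1],-5.3],[[-1.6,-0.6,-0.1],-5.3],[[-1.6,-0.7,-0.2],-5.3],[[-1.6,-0.9,-0.1],-5.3],[[-1.4,-1.0,-0.1],-5.2],[[-1.4,-1.2,-0.1],-5.3],[[-1.2,-1.2,-0.2],-5.3],[[-1.1,-1.4,-0.1],-5.3],[[-1.0,-1.5,-0.1],-5.3],[[-0.8,-1.5,-0.1],-5.3],[[-0.7,-1.6,-0.2],-5.2],[[-0.6,-1.7,-0.1],-5.3],[[-0.4,-1.7,-0.1],-5.3]]
```

View pics/s6.png

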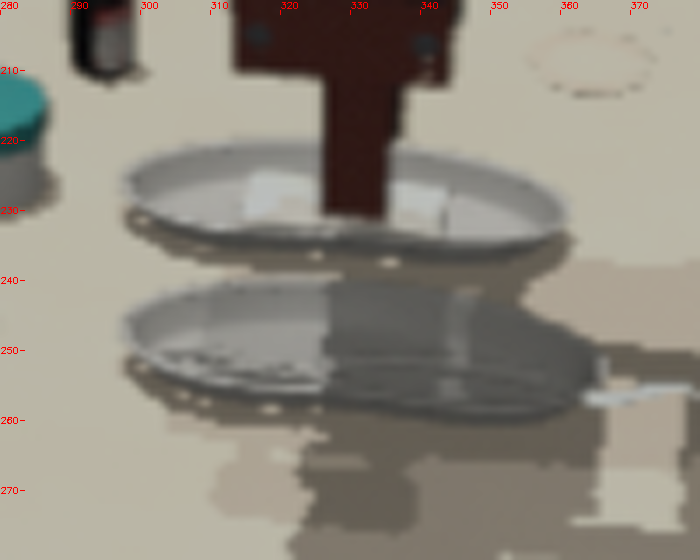

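The pliers lie in the bare dish along its near wall (about (305,252) to (358,257)). Next the probe.

```bash
python3 - <<'E'
from h import *
plan([(427,322,95,-5.7,18)])
E
```

```text
t 10.40 pos [518.8  47.2  91.4] yaw -86.3 tilt 0.86 w 43.9 F [2.  0.2 1.8] q [0.06 0.48 1.93 0.01 0.75 1.56]
[[[-1.6,0.4,-0.0],-4.5],[[-1.5,0.3,-0.0],-4.5],[[-1.6,0.2,-0.0],-4.4],[[-1.6,-0.0,-0.0],-4.5],[[-1.7,-0.1,-0.0],-4.5],[[-1.6,-0.2,-0.0],-4.5],[[-1.5,-0.3,-0.0],-4.4],[[-1.6,-0.5,-0.0],-4.5],[[-1.5,-0.6,-0.0],-4.5],[[-1.4,-0.7,-0.0],-4.5],[[-1.4,-0.8,-0.1],-4.5],[[-1.3,-0.9,0.0],-4.4],[[-1.3,-1.0,0.0],-4.5],[[-1.2,-1.1,0.0],-4.5],[[-1.0,-1.2,0.0],-4.5],[[-1.0,-1.3,0.0],-4.4],[[-0.9,-1.3,0.0],-4.5],[[-0.8,-1.4,0.0],-4.5]]
```

Call:
arm_command(increments=[[[-1.6,0.4,0],-4.5],[[-1.5,0.3,0],-4.5],[[-1.6,0.2,0],-4.4],[[-1.6,0,0],-4.5],[[-1.7,-0.1,0],-4.5],[[-1.6,-0.2,0],-4.5],[[-1.5,-0.3,0],-4.4],[[-1.6,-0.5,0],-4.5],[[-1.5,-0.6,0],-4.5],[[-1.4,-0.7,0],-4.5],[[-1.4,-0.8,0],-4.5],[[-1.3,-0.9,0],-4.4],[[-1.3,-1,0],-4.5],[[-1.2,-1.1,0],-4.5],[[-1,-1.2,0],-4.5],[[-0.9,-1.2,0],-4.4],[[-0.7,-1,0],-4.5],[[-0.4,-0.7,0],-3.5],[[0,0,0],0],[[0,0,0],0]], gripper=0.45)

```text
t: 12.4
ee_pos: [425.1, 318.6, 102.3]
orientation: [-3.13, 0.095, -0.003]
ft_force: [0.1, -0.7, 0.3]
width: 39.8
```

```bash
python3 - <<'E'
from h import *
plan([(427.5,322,30,-5.7,4)])
E
```

```text
t 12.40 pos [425.1 318.6 102.3] yaw -3.5 tilt 0.59 w 39.8 F [ 0.1 -0.7  0.3] q [0.62 0.46 1.92 0.01 0.75 0.67]
[[[0.1,-0.1,1.8],0.6],[[0.0,-0.0,1.8],0.5],[[0.1,-0.1,1.8],0.6],[[0.0,-0.1,1.8],0.5]]
```

Call:
arm_command(increments=[[[0.1,-0.1,1.8],0.6],[[0,-0.1,1.8],0.6],[[0.1,0,1.8],0.5],[[0,0,1],0.4],[[0,0,0],0]])

```text
t: 12.9
ee_pos: [429.5, 319.7, 37.7]
orientation: [-3.125, 0.169, -0.007]
ft_force: [0.1, -0.1, -0.2]
width: 39.5
```

```bash
python3 - <<'E'
from h import *
plan([(427.5,322,3.5,-5.7,4)])
S=get_image("side")[:,:,::-1]; crop(S,290,260,110,130,5,"pics/s7.png")
T=get_image("top")[:,:,::-1]; crop(T,170,175,110,90,7,"pics/t7.png")
E
```

```text
t 12.90 pos [429.5 319.7  37.7] yaw -6.2 tilt 0.74 w 39.5 F [ 0.1 -0.1 -0.2] q [0.61 0.58 1.93 0.01 0.62 0.71]
[[[-0.1,-0.0,0.9],-0.1],[[-0.0,-0.1,0.8],-0.1],[[-0.1,-0.0,0.9],-0.2],[[-0.0,-0.1,0.8],-0.1]]
```

View pics/s7.png

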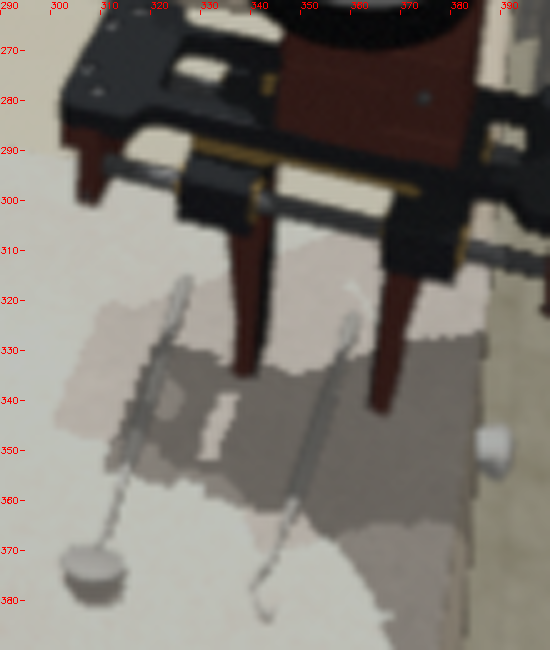

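View pics/t7.png

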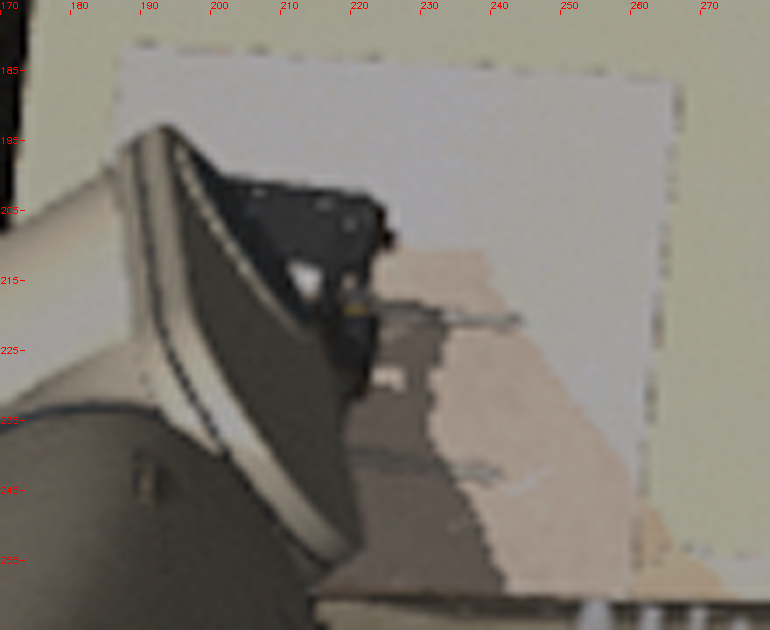

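The fingers, tips at (338,335) and (366,342), straddle the probe, which runs (360,324) to (350,350). Descending.

Call:
arm_command(increments=[[[-0.1,0,1.1],0],[[-0.1,-0.1,1],0],[[0,0,0.8],0],[[0,-0.1,0.4],0],[[0,0,0.1],0],[[0,0,0],0]])

```text
t: 13.6
ee_pos: [429.4, 323.9, 3.6]
orientation: [-3.122, 0.168, -0.013]
ft_force: [0.0, 0.4, 0.1]
width: 39.4
```

Call:
arm_command(increments=[[[0,0,0.1],0],[[0,0,0],0],[[0,0,0.1],0],[[0,0,0],0],[[0,0,0],0],[[0,0,0],0],[[0,0,0],0]], gripper=0)

```text
t: 14.3
ee_pos: [429.7, 324.5, 3.0]
orientation: [-3.121, 0.168, -0.015]
ft_force: [0.0, -0.8, -0.6]
width: 6.1
```

Call:
arm_command(increments=[[[0,0,-1.5],0],[[0,0,-2],0],[[0,0,-2],0],[[0,0,-1],0],[[0,0,0],0]])

```text
t: 14.8
ee_pos: [429.1, 323.2, 72.7]
orientation: [-3.121, 0.168, -0.014]
ft_force: [-0.8, -0.8, -0.7]
width: 6.4
```

```bash
python3 - <<'E'
from h import *
plan([(513,23,72,-86.7,18)])
S=get_image("side")[:,:,::-1]; crop(S,290,240,110,140,5,"pics/s8.png")
E
```

```text
t 14.80 pos [429.1 323.2  72.7] yaw -6.2 tilt 1.05 w 6.4 F [-0.8 -0.8 -0.7] q [0.62 0.52 1.92 0.01 0.69 0.72]
[[[0.6,1.6,-0.0],4.5],[[0.8,1.6,-0.0],4.4],[[0.9,1.4,-0.1],4.5],[[1.0,1.5,0.0],4.5],[[1.1,1.3,0.0],4.5],[[1.2,1.2,-0.0],4.4],[[1.3,1.2,-0.0],4.5],[[1.4,1.0,-0.0],4.5],[[1.5,0.9,-0.1],4.5],[[1.5,0.9,0.0],4.4],[[1.6,0.7,0.0],4.5],[[1.6,0.5,-0.0],4.5],[[1.7,0.5,-0.0],4.5],[[1.7,0.3,-0.0],4.4],[[1.7,0.1,-0.1],4.5],[[1.7,0.1,0.0],4.5],[[1.8,-0.1,0.0],4.5],[[1.7,-0.3,-0.0],4.4]]
```

View pics/s8.png

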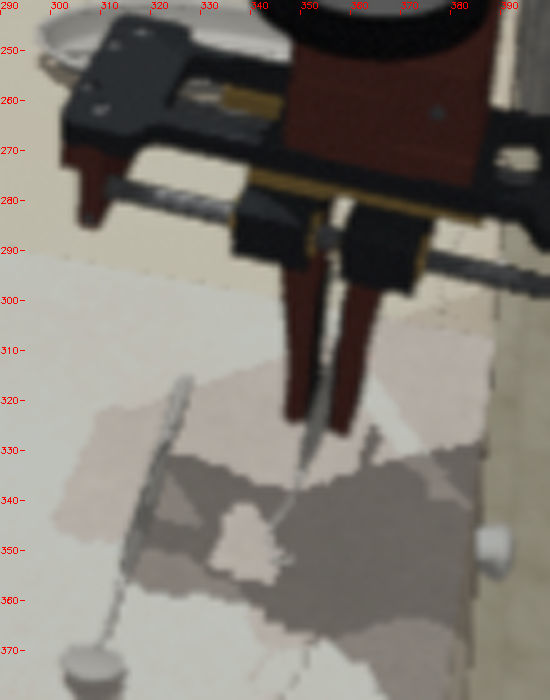

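Probe held, hanging below the tips (width 6.4 mm). I'll carry it to the dish.

Call:
arm_command(increments=[[[0.6,1.6,0],4.5],[[0.8,1.6,0],4.5],[[0.9,1.4,0],4.5],[[1,1.4,0],4.5],[[1.1,1.3,0],4.5],[[1.2,1.2,0],4.5],[[1.3,1.1,0],4.5],[[1.4,1,0],4.5],[[1.5,0.9,0],4.5],[[1.5,0.8,0],4.5],[[1.6,0.7,0],4.5],[[1.6,0.5,0],4.5],[[1.7,0.4,0],4.5],[[1.7,0.3,0],4.5],[[1.7,0.1,0],4.5],[[1.5,0,0],4.5],[[1.2,-0.1,0],4],[[0.8,-0.2,0],3],[[0,0,0],0],[[0,0,0],0]])

```text
t: 16.85
ee_pos: [497.9, 26.8, 54.0]
orientation: [2.251, -2.188, -0.026]
ft_force: [0.3, -0.1, -1.1]
width: 6.6
```

```bash
python3 - <<'E'
from h import *
plan([(513,25,35,-86.7,5)])
S=get_image("side")[:,:,::-1]; crop(S,270,190,120,90,6,"pics/s9.png")
E
```

```text
t 16.85 pos [497.9  26.8  54. ] yaw -88.4 tilt 0.95 w 6.6 F [ 0.3 -0.1 -1.1] q [0.02 0.52 1.99 0.02 0.64 1.55]
[[[0.0,-0.3,0.4],-0.3],[[0.1,-0.3,0.4],-0.4],[[0.0,-0.3,0.3],-0.3],[[0.1,-0.3,0.4],-0.3],[[0.1,-0.3,0.4],-0.4]]
```

View pics/s9.png

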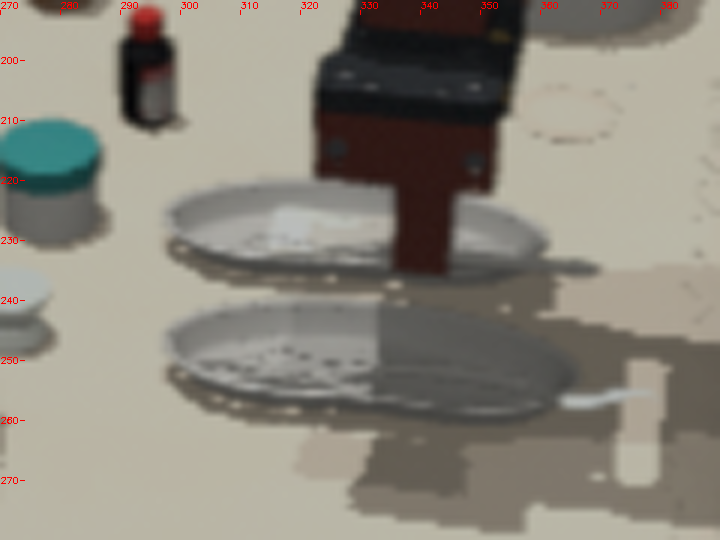

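Call:
arm_command(increments=[[[0,-0.4,0.5],-0.4],[[0.1,-0.4,0.5],-0.4],[[0,-0.4,0.5],-0.4],[[0.1,-0.3,0.4],-0.3],[[0,-0.1,0.3],-0.2],[[0,0,0],0]])

```text
t: 17.5
ee_pos: [514.7, 27.4, 29.0]
orientation: [2.291, -2.145, -0.027]
ft_force: [-0.2, 0.3, -1.3]
width: 6.2
```

```bash
python3 - <<'E'
from h import *
plan([(513,25,17,-86.7,3)])
S=get_image("side")[:,:,::-1]; crop(S,280,210,100,60,7,"pics/s10.png")
E
```

```text
t 17.50 pos [514.7  27.4  29. ] yaw -86.2 tilt 0.99 w 6.2 F [-0.2  0.3 -1.3] q [0.02 0.58 1.96 0.02 0.61 1.51]
[[[0.1,0.1,0.4],0.2],[[0.1,0.0,0.4],0.1],[[0.0,0.1,0.4],0.2]]
```

View pics/s10.png

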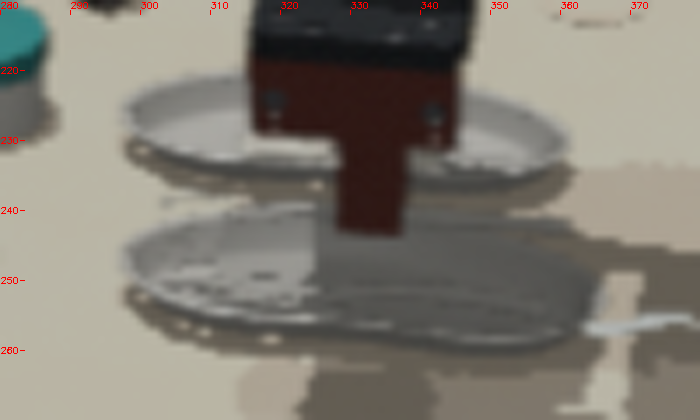

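The probe runs from about (303,239) to (361,242), centred over the dish. I'll lower and release.

Call:
arm_command(increments=[[[0.1,0,0.5],0],[[0.1,0,0.4],0],[[0,0,0.2],0],[[0,0,0],0]])

```text
t: 17.95
ee_pos: [514.4, 25.2, 17.5]
orientation: [2.291, -2.146, -0.026]
ft_force: [0.6, 0.0, -0.8]
width: 6.1
```

Call:
arm_command(increments=[[[0,0,0],0],[[0,0,0],0],[[0,0,-0.5],0],[[0,0,-1.5],0],[[0,0,-2.5],0],[[0,0,-2.5],0],[[0,0,-0.5],0]], gripper=0.25)

```text
t: 18.65
ee_pos: [514.8, 24.4, 95.3]
orientation: [2.29, -2.145, -0.029]
ft_force: [-0.2, -0.4, -0.6]
width: 22.0
```

```bash
python3 - <<'E'
from h import *
S=get_image("side")[:,:,::-1]; crop(S,280,200,100,70,7,"pics/s11.png")
plan([(488.5,325,100,-1.8,18)])
E
```

```text
t 18.70 pos [514.6  24.4  95. ] yaw -86.3 tilt 1.08 w 21.9 F [0.2 0.2 0.4] q [0.02 0.46 1.94 0.01 0.75 1.51]
[[[-1.7,0.0,-0.0],-4.7],[[-1.7,-0.1,-0.0],-4.7],[[-1.6,-0.2,-0.0],-4.7],[[-1.6,-0.4,-0.0],-4.7],[[-1.6,-0.5,-0.0],-4.7],[[-1.6,-0.6,-0.1],-4.7],[[-1.5,-0.8,0.0],-4.6],[[-1.4,-0.9,0.0],-4.7],[[-1.4,-1.0,0.0],-4.7],[[-1.2,-1.1,0.0],-4.7],[[-1.2,-1.2,-0.0],-4.7],[[-1.1,-1.2,-0.0],-4.7],[[-1.0,-1.4,-0.0],-4.7],[[-0.8,-1.5,-0.0],-4.7],[[-0.7,-1.5,-0.0],-4.7],[[-0.6,-1.5,-0.1],-4.7],[[-0.5,-1.7,0.0],-4.7],[[-0.3,-1.6,0.0],-4.7]]
```

View pics/s11.png

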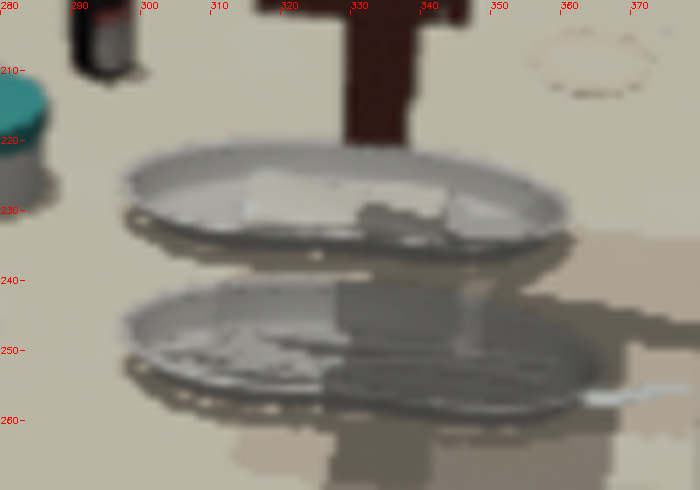

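The probe lies in the dish beside the pliers. Next the mirror.

Call:
arm_command(increments=[[[-1.7,0,0],-4.7],[[-1.7,-0.1,0],-4.7],[[-1.6,-0.2,0],-4.7],[[-1.6,-0.4,0],-4.7],[[-1.6,-0.5,0],-4.7],[[-1.6,-0.6,0],-4.7],[[-1.5,-0.8,0],-4.7],[[-1.4,-0.9,0],-4.7],[[-1.4,-1,0],-4.7],[[-1.2,-1.1,0],-4.7],[[-1.2,-1.2,0],-4.7],[[-1.1,-1.2,0],-4.7],[[-1,-1.4,0],-4.7],[[-0.8,-1.5,0],-4.7],[[-0.7,-1.5,0],-4.7],[[-0.6,-1.4,0],-4.7],[[-0.4,-1.1,0],-4.3],[[-0.2,-0.8,0],-3.5],[[0,0,0],0],[[0,0,0],0]], gripper=0.45)

```text
t: 20.7
ee_pos: [468.6, 316.4, 77.7]
orientation: [-3.141, -0.002, 0.06]
ft_force: [-0.1, -0.5, 0.4]
width: 39.6
```

```bash
python3 - <<'E'
from h import *
plan([(488.5,325,35,-1.8,4)])
E
```

```text
t 20.70 pos [468.6 316.4  77.7] yaw 0.1 tilt 2.17 w 39.6 F [-0.1 -0.5  0.4] q [0.56 0.55 1.83 0.03 0.79 0.54]
[[[0.5,-0.2,1.0],0.5],[[0.6,-0.2,1.1],0.4],[[0.5,-0.3,1.0],0.5],[[0.5,-0.2,1.1],0.5]]
```

Call:
arm_command(increments=[[[0.5,-0.2,1],0.5],[[0.5,-0.2,1],0.5],[[0.5,-0.3,1],0.5],[[0.3,-0.1,0.8],0.3],[[0,0,0],0]])

```text
t: 21.2
ee_pos: [486.6, 322.7, 33.8]
orientation: [3.139, -0.06, -0.062]
ft_force: [-0.6, -0.8, -0.4]
width: 39.5
```

```bash
python3 - <<'E'
from h import *
plan([(488.5,325,3.5,-1.8,4)])
S=get_image("side")[:,:,::-1]; crop(S,270,260,110,130,5,"pics/s12.png")
print(proj("side",[[489,325,5.5],[486.5,249,5.5]]))
E
```

```text
t 21.20 pos [486.6 322.7  33.8] yaw -2.2 tilt 2.27 w 39.5 F [-0.6 -0.8 -0.4] q [0.55 0.64 1.79 0.03 0.74 0.57]
[[[0.1,-0.1,0.8],-0.1],[[0.1,-0.0,0.7],-0.1],[[0.0,-0.1,0.8],-0.1],[[0.1,-0.0,0.7],-0.1]]
[[318.66579904 344.36781487]
 [327.35431605 315.1233341 ]]
```

View pics/s12.png

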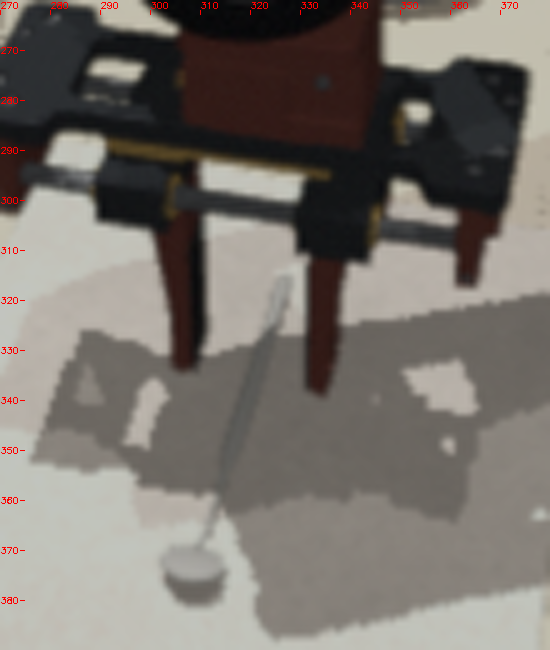

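The finger tips, (304,333) and (332,338), straddle the mirror handle. Descending.

Call:
arm_command(increments=[[[0.1,-0.1,1],0],[[0.1,0,0.9],0],[[0,-0.1,0.7],0],[[0,0,0.3],0],[[0,0,0.1],0],[[0,0,0],0]])

```text
t: 21.85
ee_pos: [488.0, 325.0, 3.4]
orientation: [3.139, -0.059, -0.06]
ft_force: [-0.2, -0.6, 0.4]
width: 39.5
```

Call:
arm_command(increments=[[[0,0,0.1],0],[[0,0,0],0],[[0,0,0.1],0],[[0,0,0],0],[[0,0,0],0],[[0,0,0],0],[[0,0,0],0]], gripper=0)

```text
t: 22.55
ee_pos: [490.5, 326.0, 2.7]
orientation: [-3.139, 0.058, 0.052]
ft_force: [0.9, -0.2, 2.2]
width: 6.6
```

Call:
arm_command(increments=[[[0,0,-1.5],0],[[0,0,-2],0],[[0,0,-2],0],[[0,0,-2],0],[[0,0,-1],0],[[0,0,0],0]])

```text
t: 23.15
ee_pos: [490.4, 324.9, 92.1]
orientation: [3.139, -0.059, -0.061]
ft_force: [0.2, 0.5, -0.9]
width: 6.3
```

```bash
python3 - <<'E'
from h import *
S=get_image("side")[:,:,::-1]; crop(S,270,230,110,140,5,"pics/s13.png")
plan([(520,150,92,-60,11),(537,-56,85,-85.4,11)])
E
```

```text
t 23.20 pos [490.2 324.8  91.4] yaw -2.1 tilt 2.28 w 6.7 F [0.  0.1 0.2] q [0.55 0.56 1.77 0.03 0.85 0.57]
[[[0.3,1.6,-0.0],5.3],[[0.5,1.5,-0.0],5.2],[[0.6,1.5,-0.0],5.3],[[0.8,1.4,-0.1],5.2],[[0.8,1.4,0.0],5.3],[[1.0,1.3,0.0],5.3],[[1.1,1.1,0.0],5.2],[[1.2,1.1,-0.0],5.3],[[1.3,0.9,-0.0],5.2],[[1.4,0.9,-0.0],5.3],[[1.5,0.6,-0.1],5.3]]
[[[1.7,0.8,0.1],2.3],[[1.7,0.7,0.0],2.3],[[1.8,0.7,0.1],2.3],[[1.8,0.6,0.1],2.3],[[1.8,0.5,0.0],2.3],[[1.8,0.5,0.1],2.3],[[1.8,0.3,0.0],2.3],[[1.9,0.3,0.1],2.3],[[1.9,0.3,0.1],2.3],[[1.8,0.1,0.0],2.4],[[1.9,0.1,0.1],2.3]]
```

View pics/s13.png

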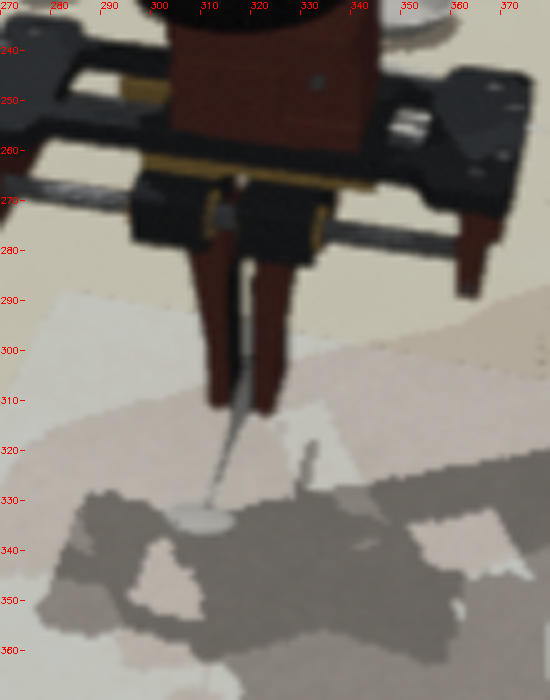

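Mirror held, with its head at (308,333). First leg to the gauze dish:

Call:
arm_command(increments=[[[0.3,1.6,0],5.2],[[0.5,1.5,0],5.2],[[0.6,1.5,0],5.2],[[0.8,1.4,0],5.2],[[0.8,1.4,0],5.2],[[1,1.3,0],5.2],[[1.1,1.1,0],5.2],[[1.2,1.1,0],5.2],[[1.3,0.9,0],5.2],[[1.4,0.8,0],5.2],[[1.4,0.6,0],5],[[1.5,0.6,0],3.5],[[1.5,0.6,0],2.5],[[1.5,0.6,0],2],[[1.5,0.6,0],2],[[1.5,0.6,0],2],[[1.2,0.4,0],2],[[0.8,0.2,0],1],[[0,0,0],0]])

```text
t: 25.1
ee_pos: [505.9, 36.1, 73.2]
orientation: [2.414, -1.925, -0.079]
ft_force: [-0.4, -0.6, -0.4]
width: 6.3
```

```bash
python3 - <<'E'
from h import *
plan([(535,-56,70,-85.4,8)])
E
```

```text
t 25.10 pos [505.9  36.1  73.2] yaw -77.2 tilt 4.22 w 6.3 F [-0.4 -0.6 -0.4] q [ 0.05  0.51  1.93 -0.01  0.77  1.4 ]
[[[1.2,-0.1,0.0],1.0],[[1.2,-0.1,0.0],1.1],[[1.2,-0.2,0.1],1.0],[[1.2,-0.1,-0.0],1.0],[[1.2,-0.2,0.0],1.0],[[1.2,-0.2,0.0],1.1],[[1.2,-0.3,0.1],1.0],[[1.1,-0.2,-0.0],1.0]]
```

Call:
arm_command(increments=[[[1.2,-0.2,0],1],[[1.2,-0.2,0],1],[[1.2,-0.2,0],1],[[1.2,-0.2,0],1],[[1.2,-0.3,0],1],[[1,-0.3,0],1],[[0.8,-0.3,0],1],[[0.4,-0.2,0],0.5],[[0,0,0],0]])

```text
t: 26.0
ee_pos: [542.3, -48.4, 71.3]
orientation: [2.27, -2.09, -0.072]
ft_force: [-0.2, -0.2, -0.7]
width: 6.7
```

```bash
python3 - <<'E'
from h import *
plan([(537,-56,35,-85.4,4)])
R=Ro.from_rotvec(get_obs()["orientation"]).as_matrix();print(R.round(3))
S=get_image("side")[:,:,::-1]; crop(S,270,160,110,100,6,"pics/s14.png")
E
```

```text
t 26.00 pos [542.3 -48.4  71.3] yaw -85.3 tilt 4.16 w 6.7 F [-0.2 -0.2 -0.7] q [-0.1   0.56  1.85 -0.02  0.81  1.4 ]
[[[0.2,0.1,0.9],0.0],[[0.2,0.1,0.9],0.1],[[0.1,0.0,0.9],0.0],[[0.2,0.1,1.0],0.0]]
[[ 0.083 -0.994 -0.072]
 [-0.997 -0.082 -0.009]
 [ 0.003  0.072 -0.997]]
```

View pics/s14.png

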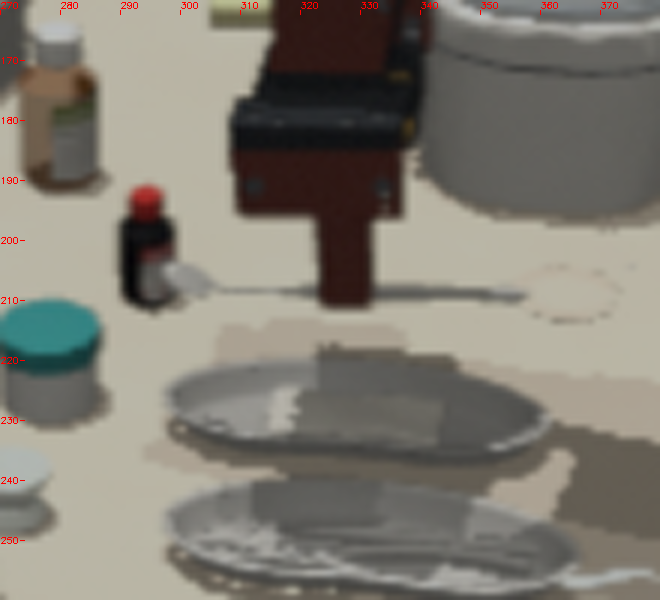

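The mirror is held over the gauze dish, head (300,206) and handle end (355,209).

Call:
arm_command(increments=[[[0.2,0.1,0.9],0],[[0.2,0.1,0.9],0],[[0.2,0,0.9],0],[[0.1,0,0.6],0],[[0,0,0],0]])

```text
t: 26.55
ee_pos: [536.5, -54.8, 34.9]
orientation: [2.272, -2.086, -0.075]
ft_force: [-0.4, -0.4, -0.7]
width: 6.1
```

```bash
python3 - <<'E'
from h import *
plan([(537,-56,21,-85.4,3)])
S=get_image("side")[:,:,::-1]; crop(S,280,190,100,70,7,"pics/s15.png")
print(proj("side",[[537,-56,16],[614,-50,30],[460,-62,40]]))
E
```

```text
t 26.55 pos [536.5 -54.8  34.9] yaw -85.1 tilt 4.29 w 6.1 F [-0.4 -0.4 -0.7] q [-0.11  0.61  1.86 -0.03  0.74  1.39]
[[[0.0,-0.0,0.5],0.1],[[0.1,-0.1,0.4],0.1],[[0.0,-0.0,0.5],0.1]]
[[328.93272385 226.79490651]
 [299.73493924 219.82965218]
 [359.20189613 221.36843367]]
```

View pics/s15.png

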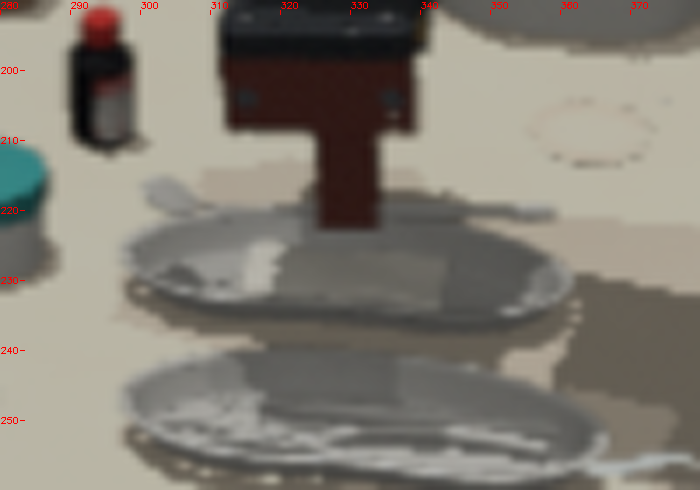

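Call:
arm_command(increments=[[[0,0,0.6],0],[[0.1,0,0.5],0],[[0,0,0.3],0],[[0,0,0],0]])

```text
t: 27.0
ee_pos: [536.1, -55.9, 20.4]
orientation: [2.272, -2.086, -0.074]
ft_force: [-0.5, -0.5, -0.6]
width: 5.9
```

Call:
arm_command(increments=[[[0,0,0],0],[[0,0,0],0],[[0,0,-0.3],0],[[0,0,-1.5],0],[[0,0,-2.5],0],[[0,0,-2.5],0],[[0,0,-1.5],0],[[0,0,0],0]], gripper=0.25)

```text
t: 27.8
ee_pos: [543.5, -55.1, 111.0]
orientation: [2.274, -2.087, -0.071]
ft_force: [0.1, -0.3, 0.3]
width: 22.0
```

```bash
python3 - <<'E'
from h import *
S=get_image("side")[:,:,::-1]; crop(S,280,190,100,70,7,"pics/s16.png")
T=get_image("top")[:,:,::-1]; crop(T,290,140,110,110,7,"pics/t16.png")
st()
E
```

```text
t 27.90 pos [542.2 -55.  108.9] yaw -85.1 tilt 4.24 w 21.9 F [ 0.1  0.8 -0.1] q [-0.11  0.5   1.83 -0.02  0.88  1.39]
```

View pics/s16.png

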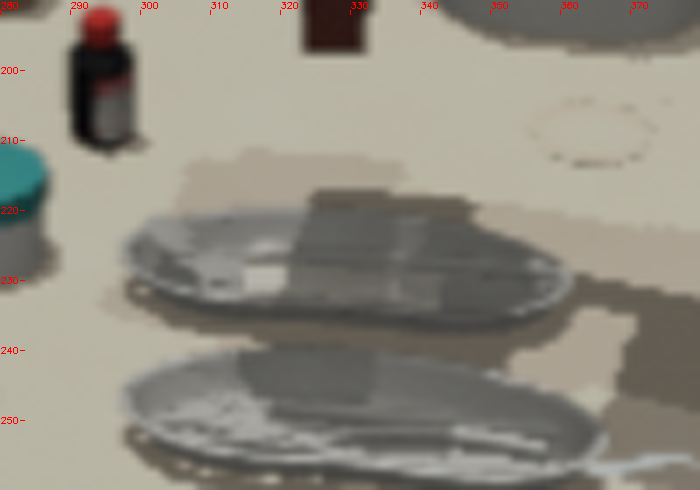

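View pics/t16.png

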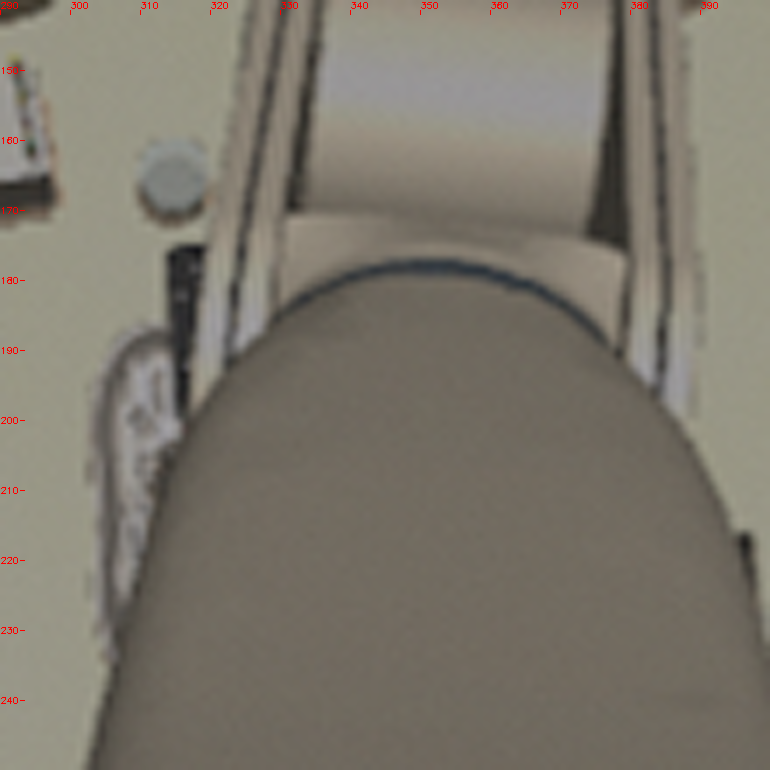

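The mirror lies in the gauze dish, roughly (303,222) to (357,229), and the pliers and probe are in the bare dish. I'll rise and go towards the lid knob.

```bash
python3 - <<'E'
from h import *
plan([(540,-60,215,-85,6),(447.5,-358,225,-85,18)])
E
```

```text
t 27.90 pos [542.2 -55.  108.9] yaw -85.1 tilt 4.24 w 21.9 F [ 0.1  0.8 -0.1] q [-0.11  0.5   1.83 -0.02  0.88  1.39]
[[[0.1,0.2,-1.8],-0.0],[[0.1,0.1,-1.7],-0.0],[[0.1,0.2,-1.8],-0.0],[[0.0,0.2,-1.7],-0.1],[[0.1,0.2,-1.8],0.0],[[0.1,0.1,-1.8],0.0]]
[[[1.6,0.7,-0.0],0.0],[[1.6,0.6,-0.0],0.0],[[1.6,0.7,-0.0],0.0],[[1.6,0.6,-0.0],0.0],[[1.6,0.7,-0.0],0.0],[[1.6,0.7,-0.0],0.0],[[1.6,0.6,-0.0],0.0],[[1.6,0.7,-0.0],0.0],[[1.6,0.6,-0.0],0.0],[[1.7,0.7,-0.0],0.0],[[1.6,0.7,-0.0],0.0],[[1.6,0.6,-0.0],0.0],[[1.6,0.7,-0.0],0.0],[[1.6,0.7,-0.0],0.0],[[1.6,0.6,-0.0],0.0],[[1.6,0.7,-0.0],0.0],[[1.6,0.6,-0.0],0.0],[[1.6,0.7,-0.0],0.0]]
```

Call:
arm_command(increments=[[[0.1,0.2,-1.8],0],[[0.1,0.1,-1.8],0],[[0.1,0.2,-1.8],0],[[0,0.2,-1.8],0],[[0.1,0.2,-1.8],0],[[0.1,0.1,-1.8],0],[[0,0,0],0]], gripper=0.62)

```text
t: 28.6
ee_pos: [535.4, -59.5, 213.8]
orientation: [2.266, -2.079, -0.093]
ft_force: [1.5, 0.0, -0.4]
width: 54.5
```

Call:
arm_command(increments=[[[1,0.4,0],0],[[1.5,0.6,0],0],[[1.6,0.7,0],0],[[1.6,0.7,0],0],[[1.6,0.7,0],0],[[1.6,0.6,0],0],[[1.6,0.7,0],0],[[1.6,0.6,0],0],[[1.6,0.7,0],0],[[1.6,0.7,0],0],[[1.6,0.6,0],0],[[1.6,0.7,0],0],[[1.6,0.7,0],0],[[1.6,0.6,0],0],[[1.4,0.6,0],0],[[1.2,0.5,0],0],[[1,0.4,0],0],[[0.5,0.2,0],0],[[0,0,0],0]])

```text
t: 30.5
ee_pos: [425.3, -347.8, 201.9]
orientation: [2.247, -2.075, -0.146]
ft_force: [-0.8, 0.1, 0.2]
width: 54.3
```

```bash
python3 - <<'E'
from h import *
plan([(447.5,-358,180,-85,6)])
T=get_image("top")[:,:,::-1]; crop(T,295,170,70,75,8,"pics/t17.png")
S=get_image("side")[:,:,::-1]; crop(S,320,60,90,140,5,"pics/s17.png")
print(proj("side",[[447.5,-358,150],[447.5,-358,162]]))
E
```

```text
t 30.50 pos [ 425.3 -347.8  201.9] yaw -85.5 tilt 7.10 w 54.3 F [-0.8  0.1  0.2] q [-0.67  0.39  1.75 -0.08  1.11  0.86]
[[[0.2,-0.4,0.3],-0.1],[[0.2,-0.4,0.3],-0.1],[[0.2,-0.4,0.3],-0.1],[[0.2,-0.4,0.4],-0.0],[[0.2,-0.4,0.3],-0.1],[[0.2,-0.4,0.3],-0.1]]
[[376.41512963 141.53635627]
 [376.77154864 137.80099299]]
```

View pics/t17.png

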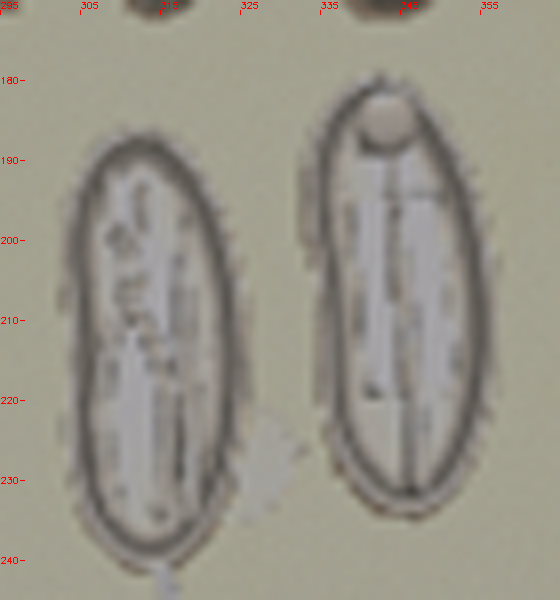

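View pics/s17.png

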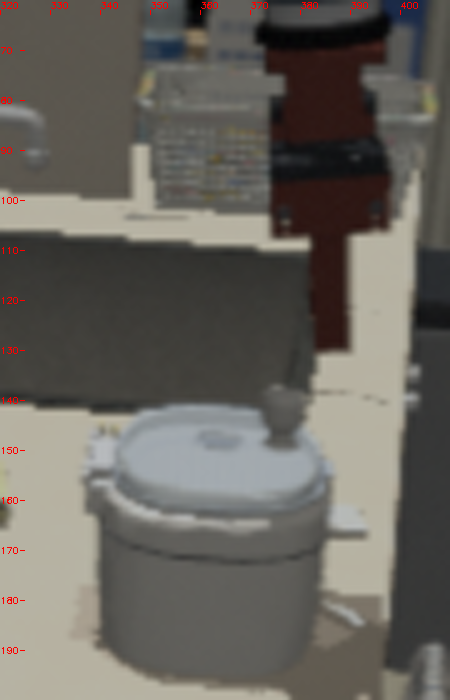

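Sorting confirmed in the top view: the mirror runs (343,185) to (346,231) in the gauze dish, and the pliers and probe (317,195–230) are in the bare dish. The fingers, tip at (384,130), still need to go forward to the knob at (376,141).

Call:
arm_command(increments=[[[0.2,-0.4,0.1],0],[[0.2,-0.4,0.1],0],[[0.2,-0.4,0.1],0],[[0.2,-0.4,0.1],0],[[0.2,-0.3,0.1],0],[[0,-0.2,0],0],[[0,0,0],0]])

```text
t: 31.3
ee_pos: [449.9, -354.1, 193.6]
orientation: [2.252, -2.071, -0.145]
ft_force: [0.1, -0.3, -0.8]
width: 54.3
```

```bash
python3 - <<'E'
from h import *
plan([(446,-358,138,-85,6)])
S=get_image("side")[:,:,::-1]; crop(S,320,60,90,140,5,"pics/s18.png")
T=get_image("top")[:,:,::-1]; crop(T,410,150,110,100,7,"pics/t18.png")
E
```

```text
t 31.30 pos [ 449.9 -354.1  193.6] yaw -85.3 tilt 7.08 w 54.3 F [ 0.1 -0.3 -0.8] q [-0.65  0.43  1.7  -0.08  1.11  0.88]
[[[0.1,-0.0,0.9],-0.0],[[0.1,-0.1,1.0],-0.1],[[0.0,-0.0,0.9],-0.0],[[0.1,-0.1,0.9],-0.1],[[0.1,-0.0,0.9],-0.0],[[0.1,-0.1,1.0],-0.1]]
```

View pics/s18.png

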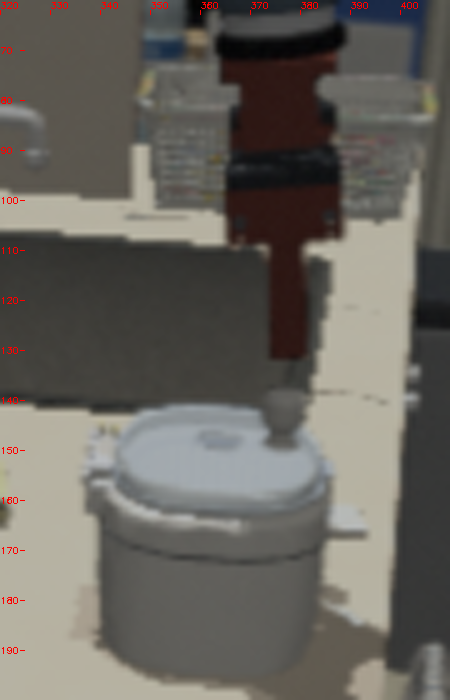

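View pics/t18.png

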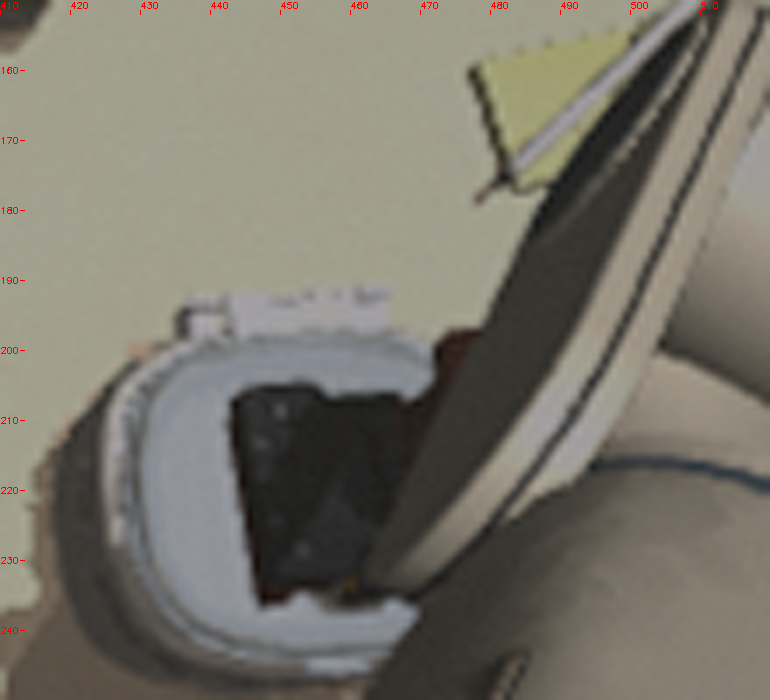

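The finger (375,131) is right above the knob (376,141). I'll descend slowly.

Call:
arm_command(increments=[[[0.1,0,0.9],0],[[0.1,-0.1,0.9],0],[[0,0,0.9],0],[[0.1,-0.1,0.9],0],[[0,0,0.8],0],[[0,0,0.5],0],[[0,0,0.2],0],[[0,0,0],0]])

```text
t: 32.2
ee_pos: [443.9, -356.3, 137.1]
orientation: [2.251, -2.071, -0.149]
ft_force: [0.5, 0.2, 0.1]
width: 54.5
```

```bash
python3 - <<'E'
from h import *
plan([(446,-358,138,-85,2)])
S=get_image("side")[:,:,::-1]; crop(S,320,90,90,110,6,"pics/s19.png")
E
```

```text
t 32.20 pos [ 443.9 -356.3  137.1] yaw -85.3 tilt 7.20 w 54.5 F [0.5 0.2 0.1] q [-0.66  0.5   1.74 -0.08  1.    0.88]
[[[0.1,-0.1,-0.1],-0.2],[[0.1,-0.1,-0.0],-0.1]]
```

View pics/s19.png

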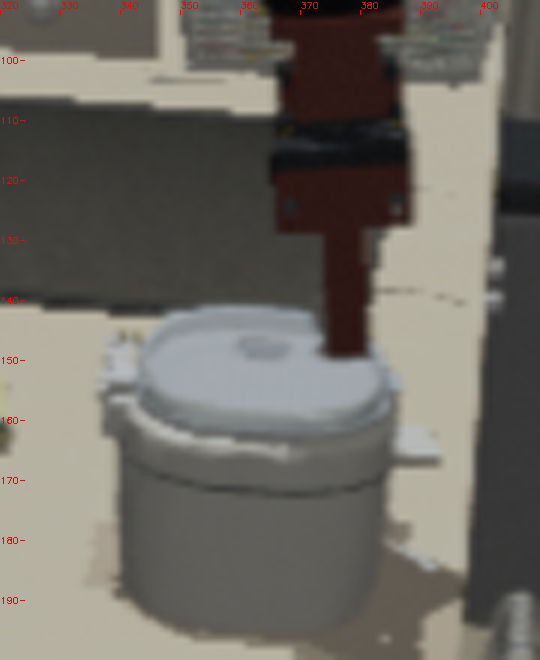

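The finger covers the knob and is centred on it at column 376. Closing.

Call:
arm_command(increments=[[[0.1,-0.2,0],0],[[0,0,0],0],[[0,0,0],0],[[0,0,0],0],[[0,0,0],0],[[0,0,0],0]], gripper=0)

```text
t: 32.85
ee_pos: [447.0, -357.0, 138.2]
orientation: [2.251, -2.072, -0.147]
ft_force: [-0.5, 0.9, -1.1]
width: 26.9
```

```bash
cat >> h.py <<'E'
def arc(ths,K0,hin,R0=None):
    # K0: TCP pos at theta=0 ; circle for the TCP translating with knob
    o=get_obs(); R=Ro.from_rotvec(o["orientation"]).as_matrix(); p=np.array(o["ee_pos"])
    b=np.array([np.cos(np.radians(5)),np.sin(np.radians(5)),0]); r=np.hypot(116.5,39);a0=np.arctan2(39,116.5)
    kn=lambda t:-r*np.cos(a0+t)*b+np.array([0,0,r*np.sin(a0+t)])
    rel=(p-K0)
    tx=116.5-rel@b; tz=39+rel[2]; print("theta now %.1f radius %.1f (122.9)"%(np.degrees(np.arctan2(tz,tx)-a0),np.hypot(tx,tz)),"p",p.round(1))
    out=[]
    for t in ths:
        tp=K0+kn(np.radians(t))-kn(0); d=np.round(R.T@(tp-p)/10,1); out.append([d.tolist(),0]); p=p+R@d*10
    print(str(out).replace(" ",""))
E
python3 - <<'E'
from h import *
st()
K0=np.array(get_obs()["ee_pos"]); print(K0.tolist())
arc([1,3,6,9,12,15,18,21,24],K0,None)
E
```

```text
t 32.85 pos [ 447.  -357.   138.2] yaw -85.3 tilt 7.09 w 26.9 F [-0.5  0.9 -1.1] q [-0.66  0.5   1.74 -0.08  1.01  0.88]
[446.9675084448844, -356.95449713572594, 138.2480395268722]
theta now 0.0 radius 122.9 (122.9) p [ 447.  -357.   138.2]
[[[-0.0,-0.0,-0.2],0],[[-0.0,-0.1,-0.4],0],[[-0.0,-0.2,-0.6],0],[[-0.0,-0.2,-0.7],0],[[-0.0,-0.3,-0.5],0],[[-0.1,-0.2,-0.6],0],[[0.0,-0.3,-0.6],0],[[0.0,-0.4,-0.6],0],[[0.0,-0.3,-0.5],0]]
```

Knob gripped (26.9 mm). Lift the first part of the arc.

Call:
arm_command(increments=[[[0,0,-0.2],0],[[0,-0.1,-0.4],0],[[0,-0.2,-0.6],0],[[0,-0.2,-0.6],0],[[0,-0.3,-0.5],0],[[0,-0.3,-0.5],0],[[0,-0.2,-0.3],0],[[0,0,0],0]])

```text
t: 33.65
ee_pos: [462.8, -355.7, 169.9]
orientation: [2.249, -2.07, -0.154]
ft_force: [-1.6, 0.6, -1.9]
width: 26.6
```

```bash
python3 - <<'E'
from h import *
st()
K0=np.array([446.97,-356.95,138.25])
arc([20,23,26,29,32,34],K0,None)
S=get_image("side")[:,:,::-1]; crop(S,320,80,90,110,6,"pics/s20.png")
E
```

```text
t 33.65 pos [ 462.8 -355.7  169.9] yaw -85.3 tilt 7.38 w 26.6 F [-1.6  0.6 -1.9] q [-0.64  0.48  1.69 -0.08  1.09  0.89]
theta now 16.6 radius 123.0 (122.9) p [ 462.8 -355.7  169.9]
[[[-0.0,-0.4,-0.6],0],[[-0.0,-0.3,-0.6],0],[[-0.0,-0.4,-0.5],0],[[-0.1,-0.4,-0.5],0],[[0.0,-0.4,-0.5],0],[[0.0,-0.3,-0.3],0]]
```

View pics/s20.png

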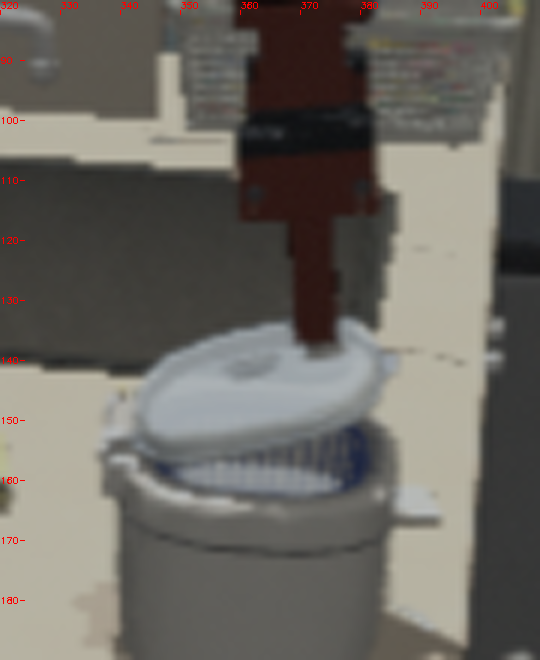

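The lid follows, about 17° open. Continuing.

Call:
arm_command(increments=[[[0,-0.3,-0.5],0],[[0,-0.3,-0.6],0],[[0,-0.4,-0.5],0],[[0,-0.4,-0.5],0],[[0,-0.4,-0.5],0],[[0,-0.2,-0.2],0],[[0,0,0],0]])

```text
t: 34.4
ee_pos: [488.6, -353.6, 197.1]
orientation: [2.25, -2.07, -0.154]
ft_force: [-2.4, 0.8, 0.3]
width: 26.6
```

```bash
python3 - <<'E'
from h import *
st()
K0=np.array([446.97,-356.95,138.25])
arc([37,40,43,46,48,49],K0,None)
E
```

```text
t 34.40 pos [ 488.6 -353.6  197.1] yaw -85.3 tilt 7.36 w 26.6 F [-2.4  0.8  0.3] q [-0.61  0.47  1.62 -0.07  1.16  0.91]
theta now 34.1 radius 123.1 (122.9) p [ 488.6 -353.6  197.1]
[[[-0.0,-0.5,-0.4],0],[[-0.0,-0.5,-0.4],0],[[-0.1,-0.5,-0.4],0],[[0.0,-0.5,-0.4],0],[[0.0,-0.4,-0.2],0],[[0.0,-0.2,-0.1],0]]
```

Call:
arm_command(increments=[[[0,-0.4,-0.4],0],[[0,-0.5,-0.4],0],[[0,-0.5,-0.4],0],[[0,-0.5,-0.4],0],[[0,-0.4,-0.2],0],[[0,-0.1,-0.1],0],[[0,0,0],0]])

```text
t: 35.1
ee_pos: [517.6, -351.3, 213.7]
orientation: [2.251, -2.07, -0.154]
ft_force: [-1.4, 0.1, -0.4]
width: 26.7
```

```bash
python3 - <<'E'
from h import *
st()
K0=np.array([446.97,-356.95,138.25])
arc([52,54,56,58,59,60],K0,None)
S=get_image("side")[:,:,::-1]; crop(S,320,60,90,120,6,"pics/s21.png")
E
```

```text
t 35.10 pos [ 517.6 -351.3  213.7] yaw -85.3 tilt 7.33 w 26.7 F [-1.4  0.1 -0.4] q [-0.58  0.49  1.56 -0.07  1.21  0.93]
theta now 49.8 radius 123.2 (122.9) p [ 517.6 -351.3  213.7]
[[[-0.1,-0.4,-0.2],0],[[0.0,-0.4,-0.2],0],[[0.0,-0.4,-0.1],0],[[0.0,-0.4,-0.2],0],[[0.0,-0.2,-0.1],0],[[0.0,-0.2,-0.1],0]]
```

View pics/s21.png

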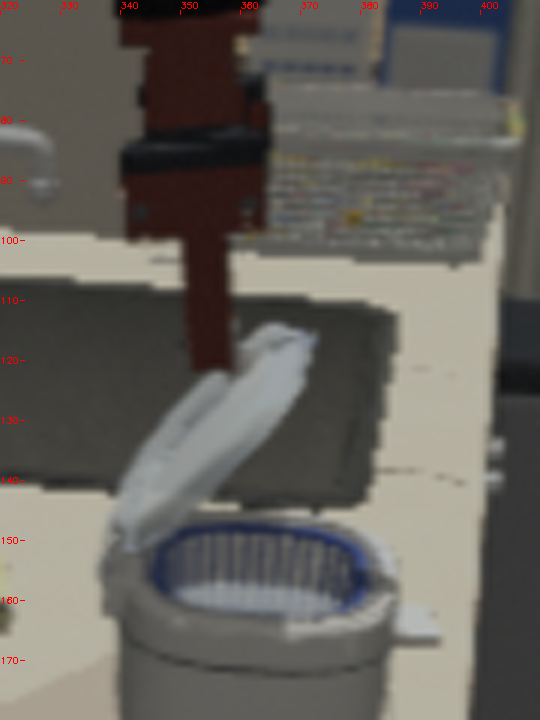

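The lid is about 50° open and still gripped. Last stretch:

Call:
arm_command(increments=[[[0,-0.3,-0.2],0],[[0,-0.4,-0.2],0],[[0,-0.4,-0.1],0],[[0,-0.3,-0.1],0],[[0,-0.2,-0.1],0],[[0,-0.1,0],0],[[0,0,0],0],[[0,0,0],0]])

```text
t: 35.95
ee_pos: [536.4, -349.8, 219.5]
orientation: [2.251, -2.071, -0.154]
ft_force: [-1.8, 2.3, 0.6]
width: 26.5
```

```bash
python3 - <<'E'
from h import *
st()
K0=np.array([446.97,-356.95,138.25])
arc([60],K0,None)
S=get_image("side")[:,:,::-1]; crop(S,320,60,90,120,6,"pics/s22.png")
# predicted lid line at angles: hinge and direction
b=np.array([np.cos(np.radians(5)),np.sin(np.radians(5)),0]);H=np.array([447.5,-358,111])+116.5*b
print("H",H)
for th in(55,60,65):
    t=np.radians(th); print(th,proj("side",[H, H-150*np.cos(t)*b+[0,0,150*np.sin(t)]]).round(1).tolist())
E
```

```text
t 35.95 pos [ 536.4 -349.8  219.5] yaw -85.3 tilt 7.35 w 26.5 F [-1.8  2.3  0.6] q [-0.57  0.5   1.51 -0.06  1.24  0.94]
theta now 58.9 radius 123.2 (122.9) p [ 536.4 -349.8  219.5]
[[[-0.1,-0.2,-0.0],0]]
H [ 563.55668233 -347.84635597  111.        ]
55 [[337.7, 151.1], [368.6, 114.1]]
60 [[337.7, 151.1], [365.0, 111.6]]
65 [[337.7, 151.1], [361.3, 109.4]]
```

View pics/s22.png

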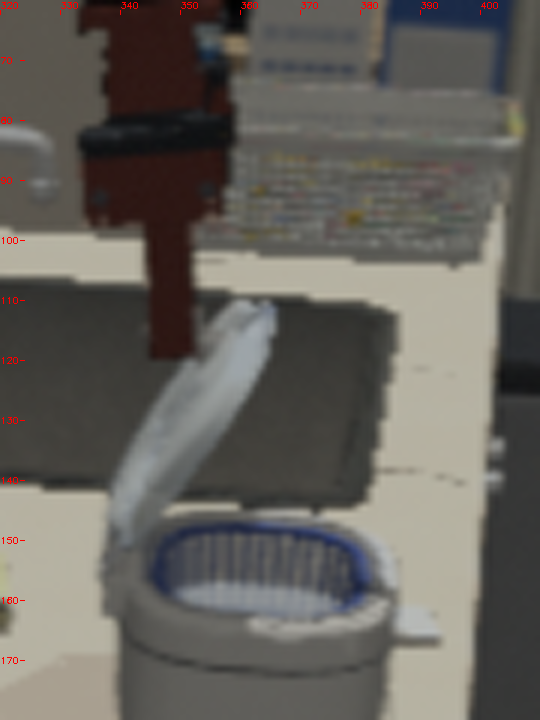

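The lid's front edge is at (365,112), matching the 60° prediction of (365,111.6). I'll settle briefly, then make the last checks of the dishes and bystanders.

Call:
arm_command(increments=[[[0,0,0],0],[[0,0,0],0],[[0,0,0],0]])

```text
t: 36.3
ee_pos: [536.2, -349.8, 219.5]
orientation: [2.25, -2.071, -0.155]
ft_force: [-1.8, 1.6, 1.0]
width: 26.5
```

```bash
python3 - <<'E'
from h import *
T=get_image("top")[:,:,::-1]; cv2.imwrite("pics/tend.png",T); crop(T,210,140,180,100,4,"pics/tendc.png")
a=cv2.imread("pics/top0.png").astype(int)
for n,(x,y) in dict(syr=(232,166),file=(288,160),dap=(314,166),cem=(344,161),drop=(377,168)).items():
    s=np.s_[y-16:y+16,x-20:x+20] if n=="syr" else np.s_[y-12:y+12,x-14:x+14]
    print(n,cv2.phaseCorrelate(cv2.cvtColor(T,6)[s].astype(float),cv2.cvtColor(a.astype('uint8'),6)[s].astype(float)))
st(); arc([60],np.array([446.97,-356.95,138.25]),None)
E
```

```text
syr ((0.10130443735393513, -0.016165341929585963), 1.013176491613799)
file ((-0.013077536817343471, 0.06680325795514186), 0.9824957064087728)
dap ((-0.19573826180111098, -0.021907555202561824), 0.9283395047625154)
cem ((-0.05598999849028452, -0.12961620050673872), 0.9515812290536984)
drop ((0.04273276694477879, 0.04332141325327932), 0.994622770106854)
t 36.35 pos [ 536.1 -349.8  219.5] yaw -85.3 tilt 7.36 w 26.8 F [-1.8  2.   1.2] q [-0.57  0.5   1.51 -0.06  1.24  0.94]
theta now 58.8 radius 123.2 (122.9) p [ 536.1 -349.8  219.5]
[[[-0.1,-0.3,-0.0],0]]
```

View pics/tendc.png

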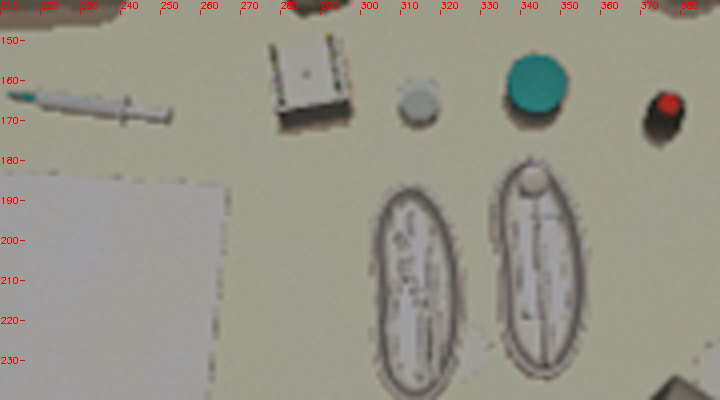

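The sheet is empty. The pliers and probe are in the bare dish (312,213), the mirror is in the gauze dish (343,207), and no bystander has moved (under 0.2 px). The lid is steady at about 59°, so I'll hand in.

```bash
python3 -c "
from workcell import *
print(close_job())"
```

```text
the job is handed in; nothing more can be done
None
```

The job is handed in at about 36 s of the 72 s allowed, with the gripper still holding the lid open by its knob; the hand-in reported no verdict.

- **Sorting:** The last pictures show the pliers and probe lengthways in the bare dish and the mirror lengthways in the gauze dish. I finished this before touching the lid.
- **Lid:** I raised it along its arc to about 59° from the gripper position. The side camera agrees: the front edge was at (365,112), against (365,111.6) expected for 60°. It was steady at the last reading, with the knob gripped at 26.5–26.8 mm.
- **Bystanders:** None of the five moved; their image shifts were 0.2 pixel or less.
- **Not as planned:**
  - The first grip on the pliers was too high, so I let go and gripped again lower down before lifting.
  - The tool drifted to about 7° of tilt over the moves; this did not stop the grasps or the lid hold.
- **Not checked:** I did not measure how high the instruments lie in the dishes; I only saw in the pictures that they are inside.

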